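# Make the water bath ready and load the sample jars

## Task

Get the water bath ready for the samples: first fit the loose handwheel all the way down onto the drain valve's square spindle and turn it clockwise as far as it goes to close the drain, leaving the wheel on. Then take the beaker out of the bath and stand it upright on the black drying mat, lift the top rack off the pile and stand it flat in the middle of the bath, and finally put every sample jar on the bench upright into a pocket of that rack, each standing on the bath's floor. Set the glass jars down gently, and leave the lower rack and the other things on the bench where they are.

Things in the scene. Friction and masses are not known exactly. Their poses are not given: they have to be found in the camera images.
- wheel: loose black handwheel standing on its hub. Hub 46 mm square, 46 tall; square blind bore 27 mm wide, 36 deep, open below, sides along the wheel's x and y. Rim 102 mm across, 26 mm up. Grip fin on the closed top: 50 mm long in x, 14 thick in y, from 46 to 78 mm up. Origin: centre of the hub's underside, z up. 0.2 kg. Fits the spindle in any of four quarter turns
- spindle_seat (a point): drain valve at the bath's front: foot of the upright square steel spindle, on the round shoulder (54 mm across, 80 mm above the bench) where the fitted hub's underside rests. Spindle 24 mm square to 26 mm up, then an 18 mm square tip to 33 mm; sides along the point's x and y, which turn with it; z up
- spindle (a joint): drain valve spindle angle, rad: grows clockwise seen from above; 1.4 is the closed stop, 0 the open stop; starts at 0 to 0.45. Stays where left, friction about 0.12 N m. The fitted wheel has about 0.12 rad of play either way
- bath: white benchtop water bath, fixed: outer 190 (its x) by 254 mm (its y), rim 85 mm above the bench, walls 12 mm; empty steel-floored basin 166 by 230 mm, floor 30 mm up. The drain valve (body 64 mm square) stands 150 mm from the bath's centre along its -x. Origin: centre of its underside, on the bench
- bath_floor (a point): centre of the basin's floor, axes as the bath's: x across its short side, y along its long side
- rack_top: upper of two stacked white racks: 200 mm long (x), 136 wide (y), deck 42 to 50 mm up on two 8 mm end walls, no floor: jars stand on what is below. Four 56 mm square pockets at x=+-55, y=+-34 mm. Grip block at the centre: 14 mm thick (x), 34 wide (y), 50 to 80 mm up. Origin: centre of underside, z up. 0.4 kg. Stands on the lower deck, round its 30 mm block. Either way round will do
- rack_bottom: the same kind of rack, standing on the bench under rack_top; it stays there
- jar1: glass sample jar with a flat metal cap, upright cylinder 48 mm in diameter and 95 mm tall (cap: top 27 mm; heavy steel foot: bottom 14 mm), 0.3 kg; origin at the centre of its underside, z up. Four such jars are identical; three or four are present in a run (None if absent)
- jar2: glass sample jar with a flat metal cap, upright cylinder 48 mm in diameter and 95 mm tall (cap: top 27 mm; heavy steel foot: bottom 14 mm), 0.3 kg; origin at the centre of its underside, z up. Four such jars are identical; three or four are present in a run (None if absent)
- jar3: glass sample jar with a flat metal cap, upright cylinder 48 mm in diameter and 95 mm tall (cap: top 27 mm; heavy steel foot: bottom 14 mm), 0.3 kg; origin at the centre of its underside, z up. Four such jars are identical; three or four are present in a run (None if absent)
- jar4: glass sample jar with a flat metal cap, upright cylinder 48 mm in diameter and 95 mm tall (cap: top 27 mm; heavy steel foot: bottom 14 mm), 0.3 kg; origin at the centre of its underside, z up. Four such jars are identical; three or four are present in a run (None if absent)
- bowl1: glass bowl 112 mm across with a yellow pepper in it, 95 mm tall; origin at centre of underside. Bystander: leave where it is
- bowl2: glass bowl 112 mm across with a green pepper in it, 95 mm tall; origin at centre of underside. Bystander: leave where it is
- reagent: amber bottle 72 mm across, 150 mm tall; origin at centre of underside. Bystander: leave where it is
- beaker: empty open glass beaker 56 mm across at the rim, 80 mm tall, walls 4 mm, 0.12 kg, left standing on the bath's floor; origin at the centre of its underside, z up
- mat: black rubber drying mat, fixed on the bench: 100 mm square, 4 mm thick; origin at the centre of its underside

How it is judged:
By the outcome, as a careful person would: the job done as asked, in the order asked, and still so for the second after the job is handed in, with the robot touching nothing.
Of jar1, jar2, jar3, jar4 only 3 to 4 are there at a start; the rules pass over those that are not, and their reading is None.
At some moment in a run one of wheel, jar1, jar2, jar3, jar4 may be knocked a few centimetres aside while the robot is not near it.
It also fails if it takes over 210 s, if anything falls off the work surface, if the arm or the gripper's body presses on something with over 40 N, if the wrist force passes 120 N, or if a joint passes its speed limit or range.

## Robot

A 6-joint arm with a two-finger parallel gripper is mounted at the origin on the work surface. World frame = base frame: x ahead of the robot, y to its left, z up, the work surface at z = 0. Lengths are in m, angles in rad, forces in N, time in s.
With the tool pointing down it reaches from about 0.425 to 0.95 m from the base axis. Payload 3.5 kg.
Tool frame: the origin (TCP) lies on the centre line of the jaws, within the pads' length; the fingertips stand 19 mm ahead of it and the grasp point (between the pads) is the TCP; z points along the fingers, y is the line along which they close (so a half turn about z gives the same grasp; the last joint's range is limited). The gripper opens to 85 mm and grips with 20 to 120 N. Pads are 22 mm wide; open, the fingers measure 114 mm over their backs; the gripper's body (76 mm by 85 mm) begins 54 mm behind the grasp point. The pads swing forward as they close: fully open they stand 13 mm farther back than shut.
Start: joints at [1.073, 0.286, 1.577, -0, 1.279, -0.15], TCP at [0.23, 0.635, 0.22] pointing down, gripper open.
Joint ranges: [-2.77, 2.77], [-0.9, 2.22], [0.21, 2.48], [-1.53, 4.67], [0.24, 2.81], [-2.84, 2.84]. Speed limits (rad/s): [2.79, 2.79, 3.14, 3.14, 3.14, 3.14].

## Interface

Orientations are given as a unit quaternion [x, y, z, w].
In Python, from plant import ctrl, imaging gives the robot as it stands. The module is installed in compiled form; this text tells all that it offers.
- The arm moves only by the shell command python3 -m handwheel 'ROWS' [OPENING] [FORCE]. ROWS is JSON, one flat list of numbers, 6 for each row, row after row: the shift along the world's x, y, z in units of 150 mm (1.0 is 150 mm), then the turn, a rotation vector about the world's x, y, z in units of 90 degrees (1.0 is 90 degrees). In form: [tx, ty, tz, rx, ry, rz, tx, ty, tz, rx, ry, rz, ...]. A call has 1 to 5 rows; each row shifts and turns the commanded pose from where the row before left it; what a row does not reach is not made up. A row lasts 1/12 s, in which the tool goes at most 41.7 mm and 7.16 degrees, less where a joint would pass 70% of its speed; a pose out of reach is approached as far as the arm can. A call with a number of a shift or a turn outside -1 to 1 is refused whole. A call with a gripper value outside its range is refused whole. OPENING is the opening, from 0 (shut) to 1 (fully open), set as the call begins (- or left out, the last holds). The fingers move at their own pace and stop on an object; FORCE is the grip in N (left out, the last holds). Time passes only in rows, so rows that do not move let the fingers close. It gives the time, the measured TCP pose, the force, the opening and the grip force at its end, in the units of the state.
- ctrl.get_state(): the state, without advancing time (a new reading comes with each control period).
- imaging.read_camera(name): name is "scene" or "side" or "wrist"; returns (picture, depth): 400x640x3 uint8, blue, green, red; 400x640 float32, m along the optical axis (not along the pixel's ray), 0 where there is no reading.
- imaging.get_calibration(name): a dict with "fovy" (degrees; the focal length in pixels is half the picture's height over the tangent of half this angle, whatever the lens; pixels are square), "cx", "cy" (the principal point, pixels), "distortion" ([k1, k2, p1, p2, k3] as OpenCV has them; the pictures are not rectified), "R" (3x3) and "t" (3): a world point X has camera coordinates R X + t. Camera axes: x right, y down, z forward; pixel columns grow to the right and rows downward; lengths in m; the calibration is good to about 2 mm. A picture is of the moment at which its call begins: read the wrist's pose just before it. get_calibration takes no time and is no camera call; for the wrist camera it gives the pose at the moment of the call.
- ctrl.sign_off(): hands the job in; it is judged then, once.
The state is a dict: "time": time; "qpos": joint angles; "dq": joint speeds; "joint_efforts": joint torques, N m; "eef_pos": TCP position; "tcp_rot": TCP orientation; "contact_force": force on the tool from outside, world axes, zero at the start; "wrist_torque": the same for the moment, N m; "opening": opening from 0.0 (shut) to 1.0 (fully open); "finger_force": force on a finger pad.
Only numpy, scipy, OpenCV 4.12 (cv2) and the standard library are available. Lean on these libraries where they do the work, as an engineer would, in place of code of your own. Each camera call takes 0.05 s, during which the arm holds its last target. There are 200 camera calls.

## Working session

There is one attempt and no reset: what is moved stays moved. The work goes in short steps, Python scripts to look and compute and a shell command to move; the robot and the scene stay as the last step left them, time stands still between calls to the robot, and variables do not carry over. Pictures are saved under pics/ and viewed, at most 14 in all, crops included, and the job is handed in when it is done.

```bash
mkdir -p pics; cat > h.py <<'E'
import numpy as np, cv2
from plant import ctrl, imaging
def cam(n):
    c=imaging.get_calibration(n); p,d=imaging.read_camera(n)
    f=200/np.tan(np.radians(c["fovy"])/2)
    K=np.array([[f,0,c["cx"]],[0,f,c["cy"]],[0,0,1]])
    return dict(p=p,d=d,K=K,D=np.array(c["distortion"],float),R=np.array(c["R"]),t=np.array(c["t"]))
def cloud(v):
    u,w=np.meshgrid(np.arange(640),np.arange(400))
    n=cv2.undistortPoints(np.stack([u,w],-1).reshape(-1,1,2).astype(np.float64),v["K"],v["D"]).reshape(-1,2)
    z=v["d"].reshape(-1,1); P=(np.hstack([n*z,z])-v["t"])@v["R"]
    P[z[:,0]==0]=np.nan
    return P.reshape(400,640,3)
def proj(v,X):
    r,_=cv2.Rodrigues(v["R"]); return cv2.projectPoints(np.array(X,float).reshape(-1,1,3),r,v["t"],v["K"],v["D"])[0].reshape(-1,2)
def save(v,n): cv2.imwrite(f"pics/{n}.png",v["p"])
E
python3 - <<'E'
from h import *
import pickle
for n in ["scene","side","wrist"]:
    v=cam(n); save(v,n+"0"); pickle.dump(v,open(n+"0.pkl","wb"))
    print(n,"cam pos",-v["R"].T@v["t"],v["R"][2],v["K"][0,0],v["D"])
print(ctrl.get_state())
E
```

```text
scene cam pos [0.94998541 0.65775839 0.95251305] [-0.37709177 -0.57232087 -0.72818309] 448.5715045892805 [-0.12504021  0.          0.          0.          0.        ]
side cam pos [-0.20801646 -0.69075479  0.94424762] [ 0.54804816  0.5178321  -0.65688137] 421.32693394410734 [-0.10864649  0.          0.          0.          0.        ]
wrist cam pos [0.15870213 0.66043979 0.37270857] [ 0.28244188 -0.10415246 -0.95361357] 359.22240865550714 [-0.08236926  0.          0.          0.          0.        ]
{'time': 0.15, 'qpos': array([ 1.07298809e+00,  2.87007128e-01,  1.57786978e+00, -1.47778241e-06,
        1.27862246e+00, -1.50014021e-01]), 'dq': array([-0.00022796, -0.00259901, -0.00521856, -0.0001694 , -0.00034187,
       -0.00248675]), 'joint_efforts': array([ 8.85130285e-04, -4.06601608e+01, -2.93141842e+01, -1.39033468e-04,
        3.95289593e-03,  2.95069663e-05]), 'eef_pos': array([0.22977298, 0.6341042 , 0.21931925]), 'tcp_rot': array([ 1.73021698e-01,  9.84917551e-01, -9.04007735e-04, -3.02761500e-04]), 'contact_force': array([-0.05696431,  0.19373219,  0.04830369]), 'wrist_torque': array([ 0.02936011, -0.01605579,  0.05941201]), 'finger_force': 0.0, 'opening': 1.0024318816054523}
```

View pics/scene0.png

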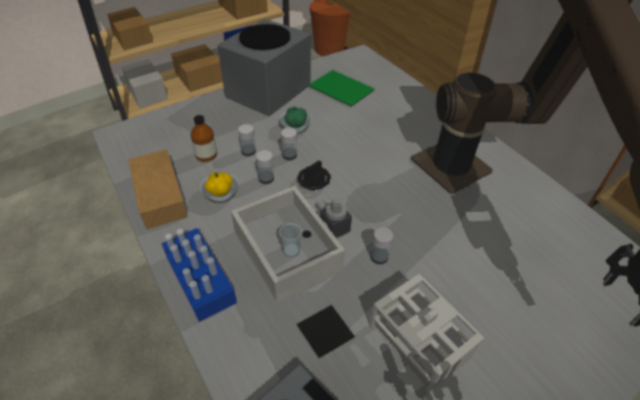

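View pics/side0.png

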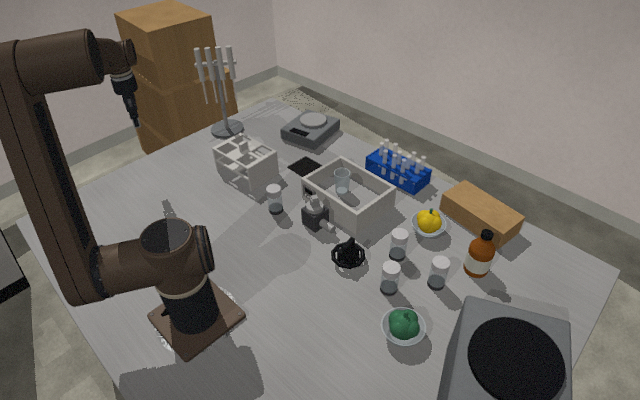

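Scene: wheel at (315,176), spindle (337,212), bath (288,240) with beaker (290,238), rack pile (428,328), mat (327,330), and four jars at (247,140), (289,143), (264,165), (381,245). Next I get coordinates from depth in both views.

```bash
cat > fit.py <<'E'
from h import *
def clusters(P,zlo,zhi,amin=20,res=.002,xr=(0,1.1),yr=(-.8,.9)):
    """connected blobs of cloud points in a height band; -> centre, minAreaRect, n, median z"""
    q=P.reshape(-1,3); q=q[np.isfinite(q).all(1)]
    q=q[(q[:,2]>zlo)&(q[:,2]<zhi)&(q[:,0]>xr[0])&(q[:,0]<xr[1])&(q[:,1]>yr[0])&(q[:,1]<yr[1])]
    m=np.zeros((900,600),np.uint8); ij=((q[:,:2]-[0,-.9])/res).astype(int); m[ij[:,1],ij[:,0]]=1
    m=cv2.dilate(m,np.ones((5,5),np.uint8)); k,l=cv2.connectedComponents(m)
    lab=l[ij[:,1],ij[:,0]]
    for i in range(1,k):
        s=q[lab==i]
        if len(s)<amin: continue
        c,wh,a=cv2.minAreaRect(s[:,:2].astype(np.float32)*1000)
        print(len(s),"mean",s.mean(0).round(3),"rect",np.round(c),np.round(wh),round(a,1))
E
python3 - <<'E'
from fit import *
import pickle
for n in ["scene","side"]:
    v=pickle.load(open(n+"0.pkl","rb")); P=cloud(v)
    for b in [(.088,.104),(.078,.089),(.12,.14),(.06,.078)]:
        print(n,b); clusters(P,*b)
v=pickle.load(open("scene0.pkl","rb"));P=cloud(v)
for nm,(x,y) in dict(wheel=(316,170),spin=(337,205),beaker=(290,232),mat=(327,330),floor=(300,265),b1=(220,185),b2=(296,115),j1=(247,130),j2=(289,133),j3=(264,155),j4=(383,234),block=(430,316)).items(): print(nm,P[y-1:y+2,x-1:x+2].reshape(-1,3).mean(0).round(3))
E
```

```text
scene (0.088, 0.104)
336 mean [ 0.345 -0.599  0.096] rect [ 323. -598.] [166. 331.] 73.2
136 mean [ 0.654 -0.432  0.097] rect [ 653. -436.] [41. 67.] 75.1
136 mean [ 0.524 -0.391  0.094] rect [ 523. -394.] [50. 47.] 42.7
146 mean [ 0.422 -0.307  0.095] rect [ 421. -310.] [47. 48.] 18.6
165 mean [ 0.537 -0.25   0.095] rect [ 535. -252.] [48. 47.] 27.0
29 mean [ 0.851 -0.092  0.097] rect [851. -92.] [ 8. 15.] 73.5
31 mean [ 0.822 -0.053  0.096] rect [821. -55.] [10. 16.] 80.6
28 mean [ 0.881 -0.053  0.097] rect [881. -53.] [11. 16.] 75.8
28 mean [ 0.85  -0.052  0.096] rect [850. -53.] [ 9. 16.] 83.6
153 mean [0.044 0.029 0.096] rect [41. 17.] [ 40. 112.] 19.0
30 mean [ 0.822 -0.013  0.096] rect [822. -13.] [ 9. 16.] 81.6
28 mean [ 0.85  -0.013  0.097] rect [849. -14.] [ 9. 16.] 84.6
166 mean [0.62  0.046 0.096] rect [620.  48.] [54. 49.] 50.2
28 mean [0.821 0.027 0.096] rect [822.  27.] [ 6. 16.] 77.6
29 mean [0.881 0.027 0.096] rect [880.  27.] [ 8. 16.] 87.9
45 mean [0.473 0.032 0.096] rect [473.  33.] [ 5. 24.] 62.7
26 mean [0.851 0.067 0.096] rect [849.  66.] [15.  8.] 8.8
31 mean 
[... 6307 characters left out ...]
064] rect [829.  70.] [66. 61.] 61.0
69 mean [0.413 0.146 0.069] rect [415. 149.] [27. 48.] 50.4
137 mean [0.494 0.303 0.068] rect [497. 304.] [138.  12.] 0.4
151 mean [0.859 0.418 0.062] rect [857. 417.] [107. 104.] 46.4
32 mean [0.492 0.394 0.068] rect [492. 393.] [14. 35.] 74.7
68 mean [0.46  0.492 0.069] rect [460. 494.] [83. 13.] 2.1
29 mean [0.538 0.495 0.07 ] rect [537. 494.] [38. 12.] 3.8
wheel [ 0.417 -0.153  0.058]
spin [0.472 0.032 0.107]
beaker [0.609 0.026 0.079]
mat [0.655 0.269 0.004]
floor [0.627 0.103 0.043]
b1 [nan nan nan]
b2 [ 0.337 -0.402  0.071]
j1 [ 0.523 -0.386  0.095]
j2 [ 0.42  -0.303  0.095]
j3 [ 0.534 -0.251  0.097]
j4 [0.424 0.164 0.095]
block [0.498 0.41  0.131]
```

```bash
python3 -m handwheel '[0.18,-0.19,0,0,0,0.034,0.18,-0.19,0,0,0,0.034,0.18,-0.19,0,0,0,0.034,0.18,-0.19,0,0,0,0.034,0.18,-0.19,0,0,0,0.034]'
python3 -m handwheel '[0.18,-0.19,0,0,0,0.034,0.18,-0.19,0,0,0,0.034,0.18,-0.19,0,0,0,0.034,0.18,-0.19,0,0,0,0.034,0.18,-0.19,0,0,0,0.034]'
python3 -m handwheel '[-0.04,-0.26,0,0,0,0,-0.04,-0.26,0,0,0,0,-0.04,-0.26,0,0,0,0,-0.04,-0.26,0,0,0,0,-0.04,-0.26,0,0,0,0]'
python3 -m handwheel '[-0.04,-0.26,0,0,0,0,-0.04,-0.26,0,0,0,0,0,0,0,0,0,0]'
cat > st.py <<'E'
from h import *
from scipy.spatial.transform import Rotation as Ro
def st():
    s=ctrl.get_state(); R=Ro.from_quat(s["tcp_rot"]).as_matrix()
    print("t",round(s["time"],2),"tcp",(s["eef_pos"]*1000).round(1),"A",round(np.degrees(np.arctan2(R[1,1],R[0,1])),2),"tilt",np.degrees(R[:2,2]).round(2),"F",s["contact_force"].round(1),"T",s["wrist_torque"].round(2),"op",round(s["opening"],3),"ff",round(s["finger_force"],1),"q6",round(s["qpos"][5],2))
    return s
if __name__=="__main__": st()
E
python3 - <<'E'
from st import *
st(); v=cam("wrist"); save(v,"w1")
E
```

```text
time: 0.57
eef_pos: [0.3657, 0.4905, 0.22]
tcp_rot: [0.039, 0.999, -0.0, -0.0]
contact_force: [0.2, 0.3, -0.0]
opening: 1.003
finger_force: 0.0
time: 0.98
eef_pos: [0.5008, 0.3479, 0.2201]
tcp_rot: [-0.094, 0.996, -0.0, -0.0]
contact_force: [1.5, 1.0, 0.4]
opening: 1.002
finger_force: 0.0
time: 1.4
eef_pos: [0.4692, 0.1529, 0.22]
tcp_rot: [-0.093, 0.996, -0.0, -0.0]
contact_force: [0.4, -0.4, 0.7]
opening: 0.999
finger_force: 0.0
time: 1.65
eef_pos: [0.4572, 0.0714, 0.2202]
tcp_rot: [-0.09, 0.996, -0.001, -0.0]
contact_force: [0.3, 0.8, -0.8]
opening: 1.001
finger_force: 0.0
t 1.65 tcp [457.2  71.4 220.2] A 100.31 tilt [-0.03 -0.15] F [ 0.3  0.8 -0.8] T [ 0.03 -0.01 -0.02] op 1.001 ff 0.0 q6 -1.81
```

View pics/w1.png

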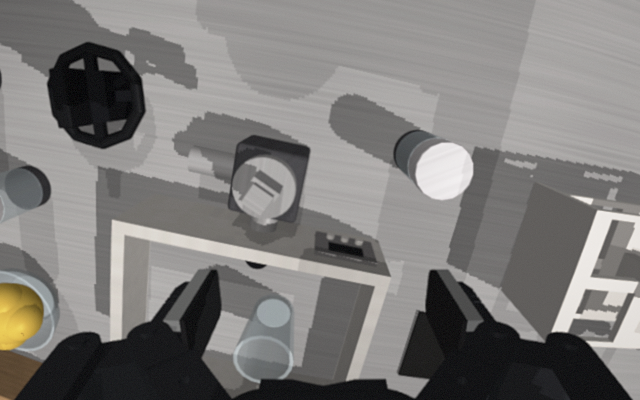

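Wrist view: spindle (263,190), wheel (97,95), jar4 (444,170), beaker (268,335), bath rim below. I compare its depth measurements with the fixed cameras'.

```bash
python3 - <<'E'
from fit import *
from st import *
st(); v=cam("wrist"); P=cloud(v)
print("TCP proj",proj(v,[ctrl.get_state()["eef_pos"]]))
for b in [(.108,.118),(.100,.1075),(.090,.1),(.082,.088),(.07,.08),(.025,.034)]:
    print(b); clusters(P,*b,amin=80,res=.0015,xr=(.3,.8),yr=(-.3,.3))
m=P[120:260,180:340]; 
import collections
z=m[...,2]; print(np.histogram(z[np.isfinite(z)],bins=np.arange(.04,.13,.004)))
cv2.imwrite("pics/sp.png",cv2.resize(v["p"][110:260,190:340],(600,600),interpolation=cv2.INTER_CUBIC))
E
```

```text
t 1.7 tcp [457.6  73.8 220.2] A 100.33 tilt [-0.   -0.02] F [ 1.1  0.2 -0.7] T [-0.01 -0.02  0.01] op 1.002 ff 0.0 q6 -1.81
TCP proj [[326.91902843 261.00671611]]
(0.108, 0.118)
590 mean [0.468 0.022 0.113] rect [468.  21.] [18. 19.] 64.4
624 mean [0.618 0.044 0.11 ] rect [619.  44.] [53. 55.] 22.3
(0.1, 0.1075)
386 mean [0.464 0.023 0.105] rect [468.  21.] [24. 25.] 63.7
606 mean [0.62  0.045 0.104] rect [619.  46.] [53. 52.] 12.7
(0.09, 0.1)
110 mean [0.457 0.026 0.095] rect [457.  26.] [23.  1.] 63.2
734 mean [0.621 0.044 0.095] rect [618.  43.] [50. 51.] 64.5
2692 mean [0.423 0.162 0.095] rect [424. 162.] [48. 47.] 7.8
(0.082, 0.088)
6641 mean [0.555 0.014 0.085] rect [591.  16.] [255. 137.] 88.1
175 mean [0.599 0.045 0.085] rect [603.  45.] [50. 20.] 86.0
188 mean [0.638 0.043 0.085] rect [635.  43.] [42. 16.] 86.5
118 mean [0.417 0.145 0.085] rect [419. 148.] [16. 45.] 72.1
(0.07, 0.08)
257 mean [ 0.683 -0.242  0.072] rect [ 687. -241.] [19. 44.] 80.2
1200 mean [ 0.421 -0.158  0.077] rect [ 422. -159.] [50. 15.] 10.1
1415 mean [0.524 0.024 0.075] rect [522.  19.] [254.   6.] 87
[... 796 characters left out ...]
 0.521 -0.051  0.03 ] rect [521. -51.] [  9. 114.] 1.8
13101 mean [0.616 0.028 0.031] rect [633.  14.] [231. 141.] 87.9
138 mean [ 0.454 -0.038  0.031] rect [455. -38.] [42.  3.] 87.2
98 mean [0.437 0.023 0.029] rect [438.  25.] [64. 16.] 73.4
339 mean [0.523 0.085 0.03 ] rect [522.  89.] [113.  11.] 86.5
106 mean [0.417 0.145 0.03 ] rect [418. 150.] [19. 47.] 64.5
(array([ 916,  326,  333,  326,  339,  564, 1804,  464,  354, 1371, 1184,
       1223,   44,   39,   45,   39,  352,   82,  508,    0,    0,    0]), array([0.04 , 0.044, 0.048, 0.052, 0.056, 0.06 , 0.064, 0.068, 0.072,
       0.076, 0.08 , 0.084, 0.088, 0.092, 0.096, 0.1  , 0.104, 0.108,
       0.112, 0.116, 0.12 , 0.124, 0.128]))
```

View pics/sp.png

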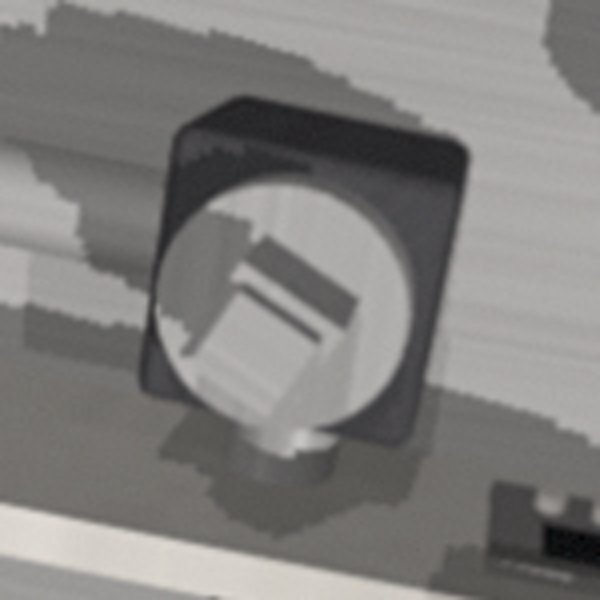

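```bash
python3 -m handwheel '[-0.04,-0.258,0,0,0,0,-0.04,-0.258,0,0,0,0,-0.04,-0.258,0,0,0,0,-0.04,-0.258,0,0,0,0,-0.04,-0.258,0,0,0,0]' >/dev/null
python3 -m handwheel '[-0.04,-0.258,0,0,0,0,0,0,0,0,0,0,0,0,0,0,0,0,0,0,0,0,0,0]' >/dev/null
python3 - <<'E'
from fit import *
from st import *
st(); v=cam("wrist"); P=cloud(v)
print("wheel"); clusters(P,.07,.085,amin=80,res=.0015,xr=(.38,.46),yr=(-.2,-.1)); clusters(P,.02,.045,amin=80,res=.0015,xr=(.34,.5),yr=(-.25,-.08))
print("jars"); clusters(P,.09,.1,amin=80,res=.0015)
E
```

```text
t 2.5 tcp [ 422.4 -154.4  220.1] A 100.73 tilt [-0.02  0.07] F [ 0.6  0.1 -0. ] T [ 0.   -0.02  0.  ] op 1.004 ff 0.0 q6 -2.34
wheel
947 mean [ 0.42  -0.161  0.078] rect [ 421. -161.] [50. 14.] 10.8
4038 mean [ 0.417 -0.161  0.031] rect [ 422. -160.] [ 96. 100.] 65.5
jars
670 mean [ 0.636 -0.43   0.095] rect [ 644. -432.] [67. 25.] 13.3
122 mean [ 0.334 -0.42   0.093] rect [ 334. -420.] [9. 9.] 65.1
1882 mean [ 0.523 -0.396  0.095] rect [ 525. -398.] [48. 47.] 83.7
2715 mean [ 0.42  -0.31   0.095] rect [ 421. -310.] [47. 47.] 76.2
541 mean [ 0.524 -0.264  0.095] rect [ 525. -265.] [17. 44.] 47.8
212 mean [0.463 0.011 0.095] rect [461.  16.] [16. 32.] 24.8
258 mean [0.431 0.143 0.094] rect [432. 144.] [37. 10.] 23.7
```

```bash
python3 -m handwheel '[-0.007,-0.041,-0.25,0,0,0,0,0,-0.25,0,0,0,0,0,-0.25,0,0,0,0,0,-0.15,0,0,0,0,0,-0.1,0,0,0]' >/dev/null
python3 -m handwheel '[0,0,0,0,0,0]' > /dev/null; python3 st.py
python3 -m handwheel '[0,0,0,0,0,0,0,0,0,0,0,0,0,0,0,0,0,0,0,0,0,0,0,0,0,0,0,0,0,0]' 0 60 >/dev/null
python3 -m handwheel '[0,0,0,0,0,0,0,0,0,0,0,0,0,0,0,0,0,0,0,0,0,0,0,0,0,0,0,0,0,0]' >/dev/null; python3 st.py
```

```text
t 3.05 tcp [ 418.7 -157.9   66.5] A 100.87 tilt [-0.4   0.29] F [-0.9 -0.  -0.2] T [0.01 0.01 0.04] op 0.997 ff 0.0 q6 -2.35
t 3.88 tcp [ 420.9 -161.8   70.4] A 100.66 tilt [-0.  0.] F [0.2 1.  0. ] T [-0.02 -0.03  0.04] op 0.0 ff 0.0 q6 -2.35
```

```bash
python3 - <<'E'
from fit import *
from st import *
st(); v=cam("wrist"); P=cloud(v); save(v,"w2")
w=cam("side"); cv2.imwrite("pics/s2.png",cv2.resize(w["p"][180:320,260:460],(800,560)))
clusters(cloud(w),.05,.085,amin=20,res=.0015,xr=(.35,.5),yr=(-.25,-.08))
E
```

```text
t 3.88 tcp [ 420.9 -161.8   70.4] A 100.66 tilt [-0.  0.] F [0.2 1.  0. ] T [-0.02 -0.03  0.04] op 0.0 ff 0.0 q6 -2.35
110 mean [ 0.412 -0.169  0.067] rect [ 421. -167.] [16. 53.] 89.3
```

View pics/w2.png

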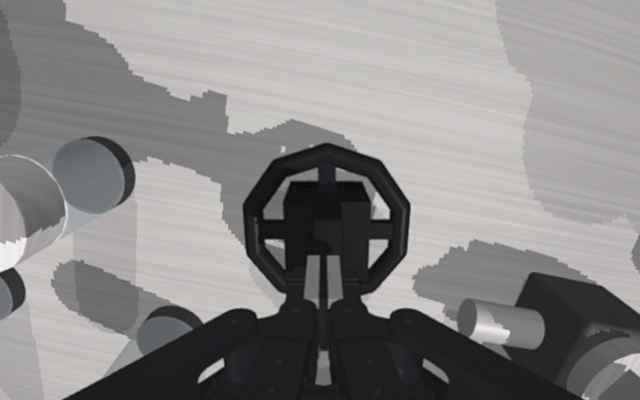

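View pics/s2.png

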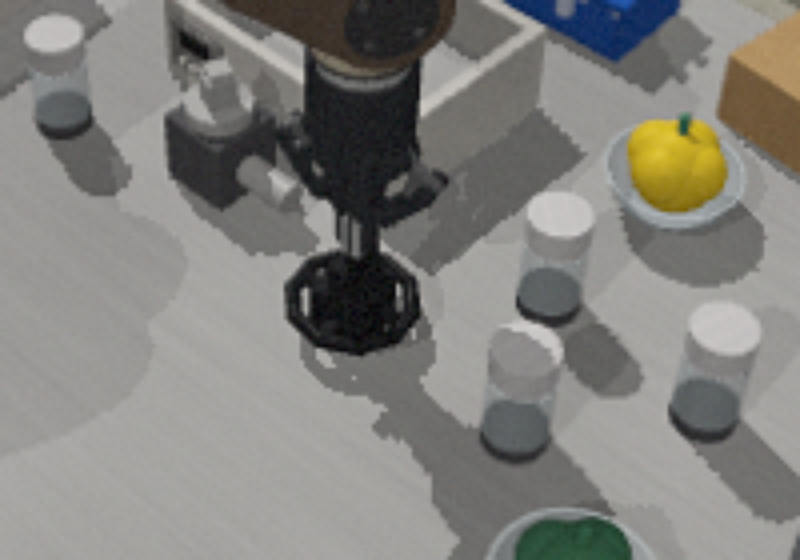

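```bash
python3 - <<'E'
from h import *
v=cam("wrist");P=cloud(v)
for y in range(190,350,12): print(y,[tuple((P[y,x]*1000).round().astype(int)) if np.isfinite(P[y,x]).all() else None for x in (300,312,318,324,330,337,350)])
E
```

```text
190 [(np.int64(402), np.int64(-179), np.int64(24)), (np.int64(401), np.int64(-172), np.int64(24)), (np.int64(398), np.int64(-169), np.int64(31)), (np.int64(398), np.int64(-166), np.int64(30)), (np.int64(397), np.int64(-163), np.int64(30)), (np.int64(398), np.int64(-158), np.int64(23)), (np.int64(397), np.int64(-151), np.int64(24))]
202 [(np.int64(402), np.int64(-178), np.int64(46)), (np.int64(401), np.int64(-172), np.int64(46)), (np.int64(398), np.int64(-169), np.int64(53)), (np.int64(398), np.int64(-166), np.int64(52)), (np.int64(397), np.int64(-163), np.int64(54)), (np.int64(397), np.int64(-160), np.int64(53)), (np.int64(398), np.int64(-152), np.int64(45))]
214 [(np.int64(409), np.int64(-177), np.int64(45)), (np.int64(400), np.int64(-171), np.int64(69)), (np.int64(398), np.int64(-169), np.int64(71)), (np.int64(398), np.int64(-166), np.int64(73)), (np.int64(397), np.int64(-163), np.int64(72)), (np.int64(397), np.int64(-160), np.int64(72)), (np.int64(404), np.int64(-151), np.int64(46))]
226 [(np.int64(416), np.int64(-176), np.int64(46)), (np.int64(403), np.int64(-170), np.int64(77)),
[... 2880 characters left out ...]
int64(133)), (np.int64(409), np.int64(-156), np.int64(133))]
334 [(np.int64(412), np.int64(-171), np.int64(139)), (np.int64(411), np.int64(-167), np.int64(139)), (np.int64(426), np.int64(-163), np.int64(120)), (np.int64(426), np.int64(-161), np.int64(119)), None, (np.int64(410), np.int64(-160), np.int64(139)), (np.int64(410), np.int64(-156), np.int64(138))]
346 [(np.int64(407), np.int64(-171), np.int64(150)), (np.int64(414), np.int64(-167), np.int64(141)), (np.int64(431), np.int64(-162), np.int64(119)), (np.int64(431), np.int64(-160), np.int64(119)), (np.int64(423), np.int64(-160), np.int64(129)), (np.int64(409), np.int64(-161), np.int64(146)), (np.int64(404), np.int64(-159), np.int64(151))]
```

Side crop shows the fingers ending at the wheel's top, and depth puts the shut tips at about z=0.085, above the fin top (0.078). So I measure where the tips really stand relative to the TCP, shut and open.

```bash
cat > tips.py <<'E'
from st import *
s=st(); v=cam("wrist"); P=cloud(v); R=Ro.from_quat(s["tcp_rot"]).as_matrix()
L=(P.reshape(-1,3)-s["eef_pos"])@R
L=L[np.isfinite(L).all(1)]
L=L[(abs(L[:,0])<.03)&(abs(L[:,1])<.07)&(L[:,2]<.06)]
print(np.histogram(L[:,2],bins=np.arange(-.08,.061,.005)))
for s in (-1,1):
    m=L[(L[:,1]*s>0)&(L[:,2]>-.05)&(L[:,2]<.035)]; print(m[np.argsort(m[:,2])[-4:]].round(4)); print("y range",m[:,1].min(),m[:,1].max())
E
python3 -m handwheel '[0,0,0.25,0,0,0,0,0,0.25,0,0,0,0,0,0.2,0,0,0,0,0,0,0,0,0]' >/dev/null; python3 tips.py
python3 -m handwheel '[0,0,0,0,0,0,0,0,0,0,0,0,0,0,0,0,0,0,0,0,0,0,0,0,0,0,0,0,0,0]' 0.3 >/dev/null; python3 tips.py
```

```text
t 4.37 tcp [ 424.7 -164.2  182.9] A 100.68 tilt [ 0.65 -0.43] F [ 0.8 -0.   0.3] T [-0.06 -0.07  0.01] op -0.003 ff 0.0 q6 -2.35
(array([3193, 2795, 5313, 2702, 1876,  550,  830,  401,  511,  463,  406,
        358,  230,   26,    0,    0,    0,    0,    0,    0,    0,    0,
          0,    0,    0,    0,    0,    0]), array([-8.0000000e-02, -7.5000000e-02, -7.0000000e-02, -6.5000000e-02,
       -6.0000000e-02, -5.5000000e-02, -5.0000000e-02, -4.5000000e-02,
       -4.0000000e-02, -3.5000000e-02, -3.0000000e-02, -2.5000000e-02,
       -2.0000000e-02, -1.5000000e-02, -1.0000000e-02, -5.0000000e-03,
        6.9388939e-17,  5.0000000e-03,  1.0000000e-02,  1.5000000e-02,
        2.0000000e-02,  2.5000000e-02,  3.0000000e-02,  3.5000000e-02,
        4.0000000e-02,  4.5000000e-02,  5.0000000e-02,  5.5000000e-02,
        6.0000000e-02]))
[[ 0.0095 -0.0072 -0.0144]
 [ 0.0094 -0.0046 -0.0143]
 [ 0.0093 -0.0029 -0.0142]
 [ 0.0093 -0.0063 -0.0141]]
y range -0.01400409223804271 -6.171684232611349e-07
[[ 0.0094  0.0018 -0.0143]
 [ 0.0093  0.0043 -0.014 ]
 [ 0.0091  0.0005 -0.0138]
 [ 0.0091  0.00
[... 525 characters left out ...]

       -4.0000000e-02, -3.5000000e-02, -3.0000000e-02, -2.5000000e-02,
       -2.0000000e-02, -1.5000000e-02, -1.0000000e-02, -5.0000000e-03,
        6.9388939e-17,  5.0000000e-03,  1.0000000e-02,  1.5000000e-02,
        2.0000000e-02,  2.5000000e-02,  3.0000000e-02,  3.5000000e-02,
        4.0000000e-02,  4.5000000e-02,  5.0000000e-02,  5.5000000e-02,
        6.0000000e-02]))
[[ 0.0026 -0.013  -0.0122]
 [ 0.0039 -0.013  -0.0118]
 [ 0.005  -0.0131 -0.0112]
 [ 0.007  -0.0134 -0.0112]]
y range -0.026970773222410573 -0.012876388740821225
[[ 0.0026  0.0124 -0.0122]
 [ 0.0068  0.0123 -0.0119]
 [ 0.0062  0.0123 -0.0117]
 [ 0.0047  0.0123 -0.0116]]
y range 0.012164693073115877 0.026269203300728725
```

The tips really stand about 12.5 mm behind the reported TCP (not 19 mm ahead), so I use tip z = reported z + 0.0125 from here on.

```bash
python3 -m handwheel '[0.006,0.005,-0.25,0,0,0,0,0,-0.25,0,0,0,0,0,-0.25,0,0,0,0,0,-0.1,0,0,0,0,0,-0.05,0,0,0]' 0.45 >/dev/null
python3 -m handwheel '[0,0,0,0,0,0,0,0,0,0,0,0]' > /dev/null; python3 st.py
python3 -m handwheel '[0,0,0,0,0,0,0,0,0,0,0,0,0,0,0,0,0,0,0,0,0,0,0,0,0,0,0,0,0,0]' 0 60 >/dev/null
python3 -m handwheel '[0,0,0,0,0,0,0,0,0,0,0,0]' >/dev/null; python3 st.py
python3 -m handwheel '[0,0,0.05,0,0,0,0,0,0.1,0,0,0,0,0,0,0,0,0,0,0,0,0,0,0]' >/dev/null; python3 st.py
```

```text
t 5.47 tcp [ 422.5 -161.4   41. ] A 100.67 tilt [ 0.04 -0.03] F [-0.4  0.3  0.5] T [-0.01  0.02  0.02] op 0.454 ff 0.0 q6 -2.35
t 6.05 tcp [ 423.1 -161.6   42. ] A 100.67 tilt [ 0.14 -0.08] F [-0.7  1.6  6.8] T [0.19 0.01 0.01] op 0.153 ff 62.2 q6 -2.35
t 6.38 tcp [ 422.1 -161.2   63.3] A 100.68 tilt [ 0.06 -0.06] F [-0.1 -0.3 -2.6] T [-0.05 -0.04 -0.01] op 0.153 ff 61.0 q6 -2.35
```

```bash
python3 -m handwheel '[0,0,0.25,0,0,0,0,0,0.25,0,0,0,0,0,0.25,0,0,0]' >/dev/null
python3 -m handwheel '[0.038,0.152,0,0,0,-0.051,0.038,0.152,0,0,0,-0.051,0.038,0.152,0,0,0,-0.051,0.038,0.152,0,0,0,-0.051]' >/dev/null
python3 -m handwheel '[0.038,0.152,0,0,0,-0.051,0.038,0.152,0,0,0,-0.051,0.038,0.152,0,0,0,-0.051,0.038,0.152,0,0,0,-0.051,0,0,0,0,0,0]' >/dev/null
python3 -m handwheel '[0,0,0,0,0,0,0,0,0,0,0,0,0,0,0,0,0,0]' >/dev/null
cat > wh.py <<'E'
from st import *
from scipy.optimize import least_squares
s=st(); v=cam("wrist"); P=cloud(v); R=Ro.from_quat(s["tcp_rot"]).as_matrix(); save(v,"w3")
L=(P-s["eef_pos"])@R
z=L[...,2]; m=np.isfinite(z)&(np.abs(L[...,0])<.07)&(np.abs(L[...,1])<.07)
print(np.histogram(z[m],bins=np.arange(-.06,.09,.004)))
# rim: outermost points by angle, z 0.003-0.02 tool
q=L[m&(z>.003)&(z<.022)]; r=np.hypot(q[:,0],q[:,1]); a=np.degrees(np.arctan2(q[:,1],q[:,0]))
print("rim n",len(q))
out=[]
for b in range(-180,180,10):
    k=(a>=b)&(a<b+10)
    if k.sum()>5: i=np.where(k)[0][np.argmax(r[k])]; out.append((b,round(r[i]*1000,1)))
print(out)
E
python3 wh.py
```

```text
t 7.63 tcp [467.   20.7 174.8] A 63.94 tilt [-0.07 -0.01] F [-0.5 -0.5 -2.3] T [-0.03 -0.03 -0.01] op 0.152 ff 60.8 q6 -1.29
(array([1519,  785,  577,  596,  373, 2315, 2554,  447,  436,  383,  301,
        147,  100, 1767, 1511,  287,  265, 8171, 3278,  396,  168,  148,
        139,  130,  119,   42,    0,    0,    0,    0,    0,    0,    0,
          0,    0,    0,    2]), array([-6.00000000e-02, -5.60000000e-02, -5.20000000e-02, -4.80000000e-02,
       -4.40000000e-02, -4.00000000e-02, -3.60000000e-02, -3.20000000e-02,
       -2.80000000e-02, -2.40000000e-02, -2.00000000e-02, -1.60000000e-02,
       -1.20000000e-02, -8.00000000e-03, -4.00000000e-03,  5.55111512e-17,
        4.00000000e-03,  8.00000000e-03,  1.20000000e-02,  1.60000000e-02,
        2.00000000e-02,  2.40000000e-02,  2.80000000e-02,  3.20000000e-02,
        3.60000000e-02,  4.00000000e-02,  4.40000000e-02,  4.80000000e-02,
        5.20000000e-02,  5.60000000e-02,  6.00000000e-02,  6.40000000e-02,
        6.80000000e-02,  7.20000000e-02,  7.60000000e-02,  8.00000000e-02,
        8.40000000e-02,  8.80000000e-02]))
rim n 12266
[(-140, np.float64(46.7)), (-130, np.float64(47.1)), (-120, np.float64(48.0)), (-110, np.float64(49.8)), (-100, np.float64(47.9)), (-90, np.float64(47.5)), (-80, np.float64(50.2)), (-70, np.float64(49.9)), (-60, np.float64(48.5)), (-50, np.float64(49.6)), (-40, np.float64(51.0)), (-30, np.float64(50.4)), (-20, np.float64(49.8)), (-10, np.float64(51.9)), (0, np.float64(52.1)), (10, np.float64(50.6)), (20, np.float64(51.1)), (30, np.float64(52.2)), (40, np.float64(51.3)), (50, np.float64(50.1)), (60, np.float64(52.0)), (70, np.float64(51.8)), (80, np.float64(50.0)), (90, np.float64(49.6)), (100, np.float64(51.5)), (110, np.float64(49.5)), (120, np.float64(48.1)), (130, np.float64(48.7))]
```

View pics/w3.png

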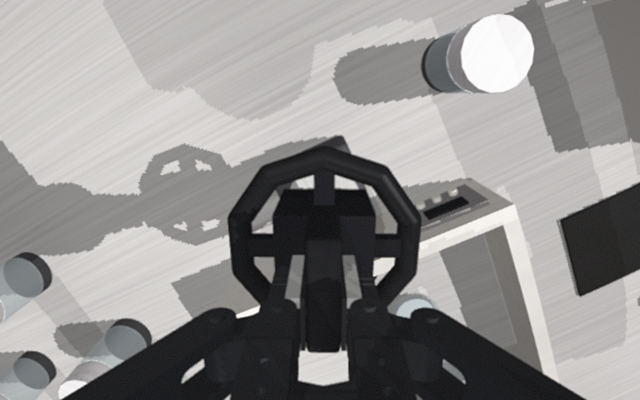

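Picture: wheel well held by the fin, hub front edge at (325,200), rim complete. I measure the hub's offset in the hand from its top face.

```bash
cat > hub.py <<'E'
from st import *
s=st(); v=cam("wrist"); P=cloud(v); R=Ro.from_quat(s["tcp_rot"]).as_matrix()
L=(P-s["eef_pos"])@R; z=L[...,2]
m=np.isfinite(z)&(np.abs(L[...,0])<.06)&(np.abs(L[...,1])<.06)
q=L[m&(z>-.0075)&(z<-.001)]*1000
print("hub top z",np.median(q[:,2]),"x pct",np.percentile(q[:,0],[1,97,99,99.8]).round(1),"y",np.percentile(q[:,1],[.2,1,3,97,99,99.8]).round(1))
f=L[m&(z>.004)&(z<.04)&(np.abs(L[...,1])<.021)]*1000  # hub front wall
w=f[(f[:,0]>18)&(f[:,0]<30)]; print("front wall x",np.median(w[:,0]),"n",len(w), "slope deg",np.degrees(np.polyfit(w[:,1],w[:,0],1)[0]),"zmax",w[:,2].max())
b=L[m&(z<-.03)&(z>-.043)&(np.abs(L[...,1])<.012)]*1000; b=b[(b[:,0]>11)]
print("fin end x",np.percentile(b[:,0],[50,97,99.5]).round(1))
r=np.hypot(L[...,0],L[...,1]); t=L[m&(z>.004)&(z<.02)&(r>.036)]*1000
h,_=cv2.findContours((cv2.erode(np.zeros((1,1),np.uint8),None)),0,1)
print("rim y ext",t[:,1].min(),t[:,1].max(),"x max",t[:,0].max(), "rim y mid at x 0..20:", [ (t[(abs(t[:,0]-c)<3),1].min()+t[(abs(t[:,0]-c)<3),1].max())/2 for c in (0,8,16,24)])
E
python3 hub.py
```

```text
t 7.68 tcp [467.1  20.6 175. ] A 63.91 tilt [-0.05 -0.01] F [ 0.1  0.2 -2.1] T [ 0.01 -0.01 -0.05] op 0.15 ff 60.8 q6 -1.29
hub top z -4.043210833085936 x pct [-1.3 23.9 24.2 25.9] y [-22.  -21.8 -21.3  22.9  23.4  23.6]
front wall x 23.937049622401908 n 1646 slope deg 0.11922321719067573 zmax 39.98851994307587
fin end x [19.6 25.8 26.1]
rim y ext -47.605209323871414 49.62118546844489 x max 51.96325167885501 rim y mid at x 0..20: [np.float64(0.9911788414017266), np.float64(1.1202151827694777), np.float64(1.0368939882319381), np.float64(0.9778527389407081)]
```

```bash
python3 -m handwheel '[0.013,-0.007,-0.08,0,0,0,0,0,-0.05,0,0,0,0,0,-0.05,0,0,0,0,0,0,0,0,0]' >/dev/null; python3 st.py
python3 -m handwheel '[0,0,-0.02,0,0,0,0,0,-0.02,0,0,0,0,0,0,0,0,0]' >/dev/null; python3 st.py
```

```text
t 8.07 tcp [467.8  20.2 146.2] A 63.91 tilt [-0.25  0.04] F [-0.5  1.2 -3.2] T [-0.02  0.02  0.02] op 0.153 ff 60.8 q6 -1.29
t 8.32 tcp [469.2  20.3 142.1] A 63.95 tilt [-0.04  0.01] F [ 0.2  0.3 -2.5] T [-0.02  0.04 -0.  ] op 0.153 ff 60.8 q6 -1.29
```

```bash
python3 -m handwheel '[0,0,-0.03,0,0,0,0,0,-0.03,0,0,0,0,0,0,0,0,0]' >/dev/null; python3 st.py
python3 -m handwheel '[0,0,-0.03,0,0,0,0,0,-0.02,0,0,0,0,0,0,0,0,0,0,0,0,0,0,0]' >/dev/null; python3 st.py
```

```text
t 8.57 tcp [468.8  20.5 132.4] A 63.95 tilt [-0.1   0.02] F [-0.2  0.  -3.3] T [-0.02  0.01 -0.05] op 0.151 ff 60.8 q6 -1.29
t 8.9 tcp [469.2  20.4 125.6] A 63.96 tilt [-0.04  0.01] F [-0.5 -0.2 -2.3] T [ 0.04 -0.06  0.01] op 0.151 ff 60.9 q6 -1.29
```

```bash
python3 -m handwheel '[0,0,-0.014,0,0,0,0,0,0,0,0,0]' >/dev/null; python3 st.py
python3 -m handwheel '[0,0,-0.014,0,0,0,0,0,0,0,0,0]' >/dev/null; python3 st.py
python3 -m handwheel '[0,0,-0.01,0,0,0,0,0,0,0,0,0,0,0,0,0,0,0]' >/dev/null; python3 st.py
```

```text
t 9.07 tcp [469.3  20.4 123.6] A 63.95 tilt [-0.01  0.  ] F [-0.8  0.3 -1.9] T [-0.04  0.03 -0.06] op 0.149 ff 60.9 q6 -1.29
t 9.23 tcp [469.9  20.3 122.1] A 63.95 tilt [ 0.06 -0.  ] F [ 0.8  0.2 -1.6] T [-0.   -0.06  0.03] op 0.149 ff 61.1 q6 -1.29
t 9.48 tcp [470.1  20.4 122. ] A 63.95 tilt [ 0.04 -0.  ] F [-2.7  0.2  6. ] T [ 0.13  0.56 -0.05] op 0.151 ff 62.1 q6 -1.29
```

```bash
python3 -m handwheel '[0,0,0,0,0,-0.07,0,0,0,0,0,-0.07,0,0,0,0,0,-0.07,0,0,0,0,0,0]' >/dev/null; python3 st.py
python3 -m handwheel '[0,0,0,0,0,-0.07,0,0,0,0,0,-0.07,0,0,0,0,0,-0.07,0,0,0,0,0,-0.07,0,0,0,0,0,0]' >/dev/null; python3 st.py
python3 -m handwheel '[0,0,0,0,0,-0.05,0,0,0,0,0,-0.04,0,0,0,0,0,0,0,0,0,0,0,0]' >/dev/null; python3 st.py
```

```text
t 9.82 tcp [469.2  19.5 121.9] A 44.93 tilt [-0.12 -0.14] F [-4.5 -1.7  6.9] T [-0.45  1.05 -0.07] op 0.151 ff 62.3 q6 -0.96
t 10.23 tcp [468.4  19.2 121.9] A 19.75 tilt [-0.26 -0.19] F [-7.4 -2.4  9.3] T [-0.69  1.46 -0.07] op 0.152 ff 62.5 q6 -0.52
t 10.57 tcp [468.1  19.1 121.9] A 11.84 tilt [-0.31 -0.19] F [-8.7 -3.2  8.8] T [-0.64  1.65 -0.01] op 0.15 ff 62.6 q6 -0.38
```

```bash
for i in 1; do python3 -m handwheel '[0,0,0,0,0,-0.04,0,0,0,0,0,-0.04,0,0,0,0,0,0,0,0,0,0,0,0]' >/dev/null; python3 st.py; done
python3 -m handwheel '[0,0,0,0,0,-0.03,0,0,0,0,0,-0.03,0,0,0,0,0,0,0,0,0,0,0,0]' >/dev/null; python3 st.py
python3 -m handwheel '[0,0,0,0,0,-0.03,0,0,0,0,0,0,0,0,0,0,0,0]' >/dev/null; python3 st.py
```

```text
t 10.9 tcp [467.9  19.1 121.9] A 4.65 tilt [-0.35 -0.19] F [-8.8 -3.2  9.9] T [-0.64  1.78 -0.01] op 0.147 ff 62.7 q6 -0.25
t 11.23 tcp [467.5  19.3 121.9] A -0.72 tilt [-0.42 -0.17] F [-11.   -3.2  10.6] T [-0.55  1.97  0.13] op 0.149 ff 62.9 q6 -0.16
t 11.48 tcp [467.3  19.3 121.9] A -3.2 tilt [-0.45 -0.2 ] F [-10.6  -2.5  12.7] T [-0.33  2.01  0.88] op 0.153 ff 63.9 q6 -0.11
```

```bash
python3 -m handwheel '[0,0,0,0,0,-0.01,0,0,0,0,0,0,0,0,0,0,0,0]' >/dev/null; python3 st.py
python3 -m handwheel '[0,0,0,0,0,0.01,0,0,0,0,0,0,0,0,0,0,0,0,0,0,0,0,0,0]' 0.4 >/dev/null; python3 st.py
python3 -m handwheel '[0,0,0.1,0,0,0,0,0,0.2,0,0,0,0,0,0.25,0,0,0,0,0,0.1,0,0,0,0,0,0,0,0,0]' >/dev/null; python3 -m handwheel '[0,0,0,0,0,0]' >/dev/null
python3 - <<'E'
from fit import *
from st import *
st(); v=cam("wrist"); P=cloud(v); save(v,"w4")
print("fin"); clusters(P,.145,.17,amin=80,res=.0015); print("rim"); clusters(P,.098,.118,amin=150,res=.0015,yr=(-.2,.12)); print("jar/beak");clusters(P,.09,.097,amin=150,res=.0015)
E
```

```text
t 11.73 tcp [467.4  19.4 122. ] A -4.01 tilt [-0.44 -0.21] F [-10.9  -2.4  11.4] T [-0.24  1.98  1.2 ] op 0.152 ff 66.1 q6 -0.1
t 12.07 tcp [469.7  20.4 120.3] A -3.58 tilt [0.04 0.01] F [-0.6 -0.1  0.1] T [-0.01  0.01  0.02] op 0.399 ff 0.0 q6 -0.11
t 12.57 tcp [470.1  20.3 218.6] A -3.55 tilt [ 0.14 -0.02] F [-0.  -0.9 -0.6] T [-0.04  0.01 -0.01] op 0.399 ff 0.0 q6 -0.11
fin
1698 mean [0.469 0.024 0.157] rect [468.  22.] [50. 14.] 89.1
rim
6140 mean [0.469 0.028 0.11 ] rect [469.  22.] [ 97. 100.] 38.4
2039 mean [0.622 0.045 0.107] rect [620.  45.] [55. 55.] 8.9
jar/beak
544 mean [0.623 0.044 0.094] rect [619.  46.] [49. 50.] 79.9
2066 mean [0.424 0.154 0.095] rect [424. 152.] [26. 47.] 85.9
```

```bash
python3 -m handwheel '[0.2,0.03,0,0,0,0,0.2,0.03,0,0,0,0,0.2,0.03,0,0,0,0,0.2,0.03,0,0,0,0,0.195,0.04,0,0,0,0]' 0.85 >/dev/null
python3 -m handwheel '[0,0,0,0,0,0,0,0,0,0,0,0,0,0,0,0,0,0]' >/dev/null
python3 tips.py; python3 - <<'E'
from fit import *
clusters(cloud(cam("wrist")),.1,.112,amin=150,res=.0015,xr=(.57,.67),yr=(-.03,.1))
E
```

```text
t 13.28 tcp [617.2  44.4 215.3] A -3.54 tilt [-0.26  0.02] F [ 0.2 -0.4 -0.4] T [-0.03  0.03 -0.05] op 0.85 ff 0.0 q6 -0.03
(array([3284, 6309, 2271,  934,  993,  849,  992,  927,  812,  701,  609,
        349,   29,    0,    0,    0,    0,    0,    0,    0,    0,    0,
          0,    0,    0,    0,    0,    0]), array([-8.0000000e-02, -7.5000000e-02, -7.0000000e-02, -6.5000000e-02,
       -6.0000000e-02, -5.5000000e-02, -5.0000000e-02, -4.5000000e-02,
       -4.0000000e-02, -3.5000000e-02, -3.0000000e-02, -2.5000000e-02,
       -2.0000000e-02, -1.5000000e-02, -1.0000000e-02, -5.0000000e-03,
        6.9388939e-17,  5.0000000e-03,  1.0000000e-02,  1.5000000e-02,
        2.0000000e-02,  2.5000000e-02,  3.0000000e-02,  3.5000000e-02,
        4.0000000e-02,  4.5000000e-02,  5.0000000e-02,  5.5000000e-02,
        6.0000000e-02]))
[[ 0.0051 -0.0351 -0.0194]
 [-0.0045 -0.035  -0.0194]
 [ 0.0083 -0.0353 -0.0192]
 [ 0.0007 -0.0351 -0.0192]]
y range -0.04888948116698189 -0.03421562612624953
[[ 0.0042  0.038  -0.0193]
 [ 0.0008  0.0379 -0.0193]
 [-0.0075  0.0381 -0.0193]
 [-0.0056  0.038  -0.0192]]
y range 0.03706931324187851 0.05167849106999195
1487 mean [0.62  0.043 0.108] rect [620.  45.] [55. 55.] 16.1
```

```bash
python3 -m handwheel '[0.004,0,-0.25,0,0,0,0,0,-0.25,0,0,0,0,0,-0.25,0,0,0,0,0,-0.2,0,0,0,0,0,-0.1,0,0,0]' >/dev/null
python3 -m handwheel '[0,0,0,0,0,0,0,0,0,0,0,0]' > /dev/null; python3 st.py
python3 -m handwheel '[0,0,0,0,0,0,0,0,0,0,0,0,0,0,0,0,0,0,0,0,0,0,0,0,0,0,0,0,0,0]' 0.4 20 >/dev/null; python3 st.py
python3 -m handwheel '[0,0,0.05,0,0,0,0,0,0.1,0,0,0,0,0,0,0,0,0,0,0,0,0,0,0]' >/dev/null; python3 st.py
```

```text
t 13.97 tcp [618.1  44.2  60. ] A -3.56 tilt [-0.09  0.01] F [0.9 0.5 0.6] T [ 0.02 -0.03 -0.02] op 0.851 ff 0.0 q6 -0.03
t 14.38 tcp [620.8  44.2  63.1] A -3.54 tilt [ 0.21 -0.03] F [-2.3  0.1  7. ] T [-0.04  0.34  0.02] op 0.628 ff 21.4 q6 -0.03
t 14.72 tcp [620.2  44.3  83.9] A -3.55 tilt [ 0.16 -0.01] F [-0.3  0.3 -1.3] T [-0.03  0.03  0.  ] op 0.625 ff 21.5 q6 -0.03
```

```bash
python3 -m handwheel '[0,0,0.2,0,0,0,0,0,0.2,0,0,0,0,0,0.2,0,0,0,0,0,0.1,0,0,0]' >/dev/null
python3 -m handwheel '[0.046,0.24,0,0,0,0,0.046,0.24,0,0,0,0,0.046,0.24,0,0,0,0,0.046,0.24,0,0,0,0,0.046,0.24,0,0,0,0]' >/dev/null
python3 -m handwheel '[0,0,0,0,0,0,0,0,0,0,0,0,0,0,0,0,0,0]' >/dev/null
python3 - <<'E'
from fit import *
from st import *
st()
for n in ("wrist","scene","side"):
    v=cam(n); P=cloud(v); g=v["p"].max(2)
    m=(g<60)&(P[...,2]<.012)&(P[...,2]>-.004); Q=P.copy(); Q[~m]=np.nan
    print(n); clusters(Q,-.01,.02,amin=300,xr=(.57,.74),yr=(.18,.36))
    if n=="wrist": save(v,"w5")
E
```

```text
t 15.72 tcp [653.2 224.2 186.3] A -3.51 tilt [-0.12 -0.05] F [-0.6 -0.3 -1.7] T [ 0.01  0.01 -0.02] op 0.631 ff 22.0 q6 0.25
wrist
11277 mean [0.66  0.267 0.004] rect [660. 265.] [100.  99.] 89.7
scene
1575 mean [0.66  0.268 0.004] rect [659. 268.] [98. 97.] 89.0
side
337 mean [0.656 0.263 0.004] rect [657. 264.] [97. 92.] 1.3
```

View pics/w5.png

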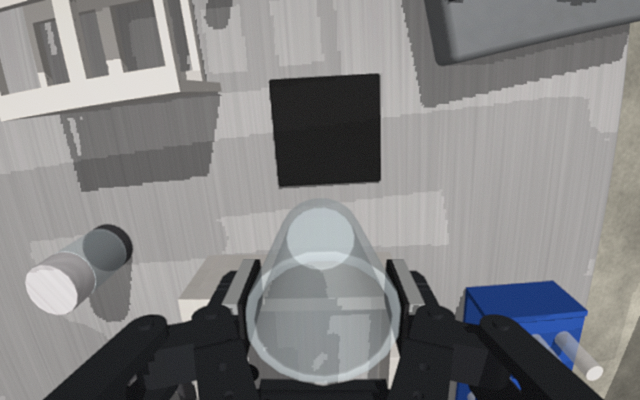

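Beaker hangs upright in the grip at (320,310); mat at (325,130) → centre (0.659, 0.265).

```bash
python3 -m handwheel '[0.04,0.27,0,0,0,0,0,0,-0.25,0,0,0,0,0,-0.25,0,0,0,0,0,-0.25,0,0,0,0,0,-0.1,0,0,0]' >/dev/null
python3 -m handwheel '[0,0,-0.05,0,0,0,0,0,-0.03,0,0,0,0,0,0,0,0,0,0,0,0,0,0,0]' >/dev/null; python3 st.py
```

```text
t 16.62 tcp [661.8 264.9  51.1] A -3.57 tilt [0.25 0.06] F [ 0.   0.8 -0.5] T [-0.02 -0.01 -0.01] op 0.627 ff 22.0 q6 0.3
```

```bash
python3 -m handwheel '[0,0,-0.04,0,0,0,0,0,-0.03,0,0,0,0,0,0,0,0,0,0,0,0,0,0,0]' >/dev/null; python3 st.py
python3 -m handwheel '[0,0,-0.015,0,0,0,0,0,0,0,0,0,0,0,0,0,0,0]' >/dev/null; python3 st.py
python3 -m handwheel '[0,0,-0.01,0,0,0,0,0,0,0,0,0,0,0,0,0,0,0]' >/dev/null; python3 st.py
```

```text
t 16.95 tcp [659.6 264.8  37.6] A -3.54 tilt [-0.03 -0.01] F [ 0.  -0.4 -1.1] T [0.02 0.03 0.  ] op 0.631 ff 22.0 q6 0.3
t 17.2 tcp [660.1 265.3  37.2] A -3.54 tilt [0.02 0.02] F [-3.4  0.2  5.9] T [-0.01  0.65 -0.05] op 0.625 ff 22.5 q6 0.3
t 17.45 tcp [660.2 265.5  37.2] A -3.53 tilt [0.01 0.03] F [-5.7 -0.3  9.8] T [-0.03  1.01  0.  ] op 0.627 ff 22.9 q6 0.3
```

```bash
python3 -m handwheel '[0,0,0.018,0,0,0,0,0,0,0,0,0,0,0,0,0,0,0]' 0.7 >/dev/null; python3 st.py
python3 -m handwheel '[0,0,0,0,0,0,0,0,0,0,0,0]' 0.85 >/dev/null
python3 -m handwheel '[0,0,0.1,0,0,0,0,0,0.25,0,0,0,0,0,0.25,0,0,0,0,0,0.25,0,0,0,0,0,0.25,0,0,0]' >/dev/null
python3 -m handwheel '[-0.11,0.09,0,0,0,0.0764,-0.11,0.09,0,0,0,0.0764,-0.11,0.09,0,0,0,0.0764,-0.11,0.09,0,0,0,0.0764,-0.11,0.09,0,0,0,0.0764]' 0.5 >/dev/null
python3 -m handwheel '[-0.11,0.09,0,0,0,0.0764,-0.11,0.09,0,0,0,0.0764,-0.11,0.09,0,0,0,0.0764,-0.11,0.09,0,0,0,0.0764,-0.11,0.09,0,0,0,0.0764]' >/dev/null
python3 -m handwheel '[0,0,0,0,0,0.0764,0,0,0,0,0,0.0764,0,0,0,0,0,0.0764,0,0,0,0,0,0.0764,0,0,0,0,0,0]' >/dev/null
python3 -m handwheel '[0,0,0,0,0,0,0,0,0,0,0,0]' >/dev/null
python3 - <<'E'
from fit import *
from st import *
st(); v=cam("wrist"); P=cloud(v); save(v,"w6")
print("block"); clusters(P,.122,.14,amin=80,res=.0015,xr=(.4,.58),yr=(.3,.5)); print("deck"); clusters(P,.095,.108,amin=80,res=.0015,xr=(.38,.62),yr=(.28,.54))
print("beaker");clusters(cam and cloud(cam("scene")),.075,.09,amin=20,xr=(.6,.72),yr=(.2,.33))
E
```

```text
t 17.7 tcp [660.1 264.8  36.7] A -3.55 tilt [0.05 0.01] F [-0.2  0.3 -0.8] T [0.04 0.01 0.02] op 0.705 ff 0.0 q6 0.3
t 19.7 tcp [494.9 399.8 202.2] A 92.57 tilt [0.03 0.02] F [-0.6 -0.1 -0. ] T [ 0.03 -0.06 -0.04] op 0.496 ff 0.0 q6 -1.1
block
1048 mean [0.491 0.404 0.13 ] rect [492. 404.] [34. 14.] 3.0
deckTraceback (most recent call last):
  File "<stdin>", line 4, in <module>
  File "fit.py", line 6, in clusters
    m=np.zeros((900,600),np.uint8); ij=((q[:,:2]-[0,-.9])/res).astype(int); m[ij[:,1],ij[:,0]]=1
                                                                            ~^^^^^^^^^^^^^^^^^
IndexError: index 900 is out of bounds for axis 0 with size 900
```

View pics/w6.png

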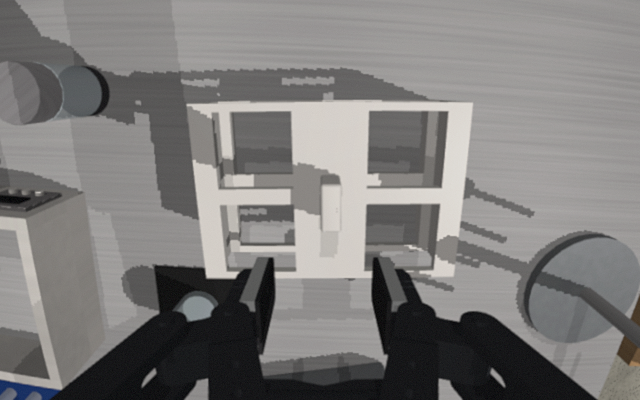

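Rack block at (330,205), both decks clear of obstacles; the beaker stands on the mat at (198,310).

```bash
sed -i 's/(900,600)/(1400,900)/' fit.py; python3 -m handwheel '[-0.018,0.023,-0.25,0,0,0.004,0,0,-0.25,0,0,0,0,0,-0.15,0,0,0,0,0,-0.075,0,0,0,0,0,0,0,0,0]' >/dev/null
python3 -m handwheel '[0,0,0,0,0,0,0,0,0,0,0,0]' > /dev/null; python3 st.py
python3 -m handwheel '[0,0,0,0,0,0,0,0,0,0,0,0,0,0,0,0,0,0,0,0,0,0,0,0,0,0,0,0,0,0]' 0 100 >/dev/null; python3 st.py
python3 -m handwheel '[0,0,0.05,0,0,0,0,0,0.1,0,0,0,0,0,0,0,0,0,0,0,0,0,0,0]' >/dev/null; python3 st.py
```

```text
t 20.33 tcp [493.5 404.1  95.3] A 93.05 tilt [0.19 0.11] F [ 0.  -0.1  0.3] T [-0.05  0.03 -0.03] op 0.503 ff 0.0 q6 -1.1
t 20.75 tcp [493.  404.1  95.1] A 93.06 tilt [0.15 0.11] F [-1.4  0.5  6.3] T [ 0.11  0.21 -0.06] op 0.146 ff 98.7 q6 -1.1
t 21.08 tcp [491.9 403.1 115.1] A 93.08 tilt [ 0.   -0.01] F [ 0.1  0.1 -5.8] T [-0.01  0.02  0.04] op 0.142 ff 97.9 q6 -1.1
```

```bash
python3 -m handwheel '[0,0,0.15,0,0,0,0,0,0.15,0,0,0,0,0,0.1,0,0,0]' >/dev/null
python3 -m handwheel '[0.0767,-0.2352,0,0,0,-0.0052,0.0767,-0.2352,0,0,0,-0.0052,0.0767,-0.2352,0,0,0,-0.0052,0.0767,-0.2352,0,0,0,-0.0052,0.0767,-0.2352,0,0,0,-0.0052]' >/dev/null
python3 -m handwheel '[0.0767,-0.2352,0,0,0,-0.0052,0.0767,-0.2352,0,0,0,-0.0052,0.0767,-0.2352,0,0,0,-0.0052,0.0767,-0.2352,0,0,0,-0.0052,0.0767,-0.2352,0,0,0,-0.0052]' >/dev/null
python3 -m handwheel '[0.0767,-0.2352,0,0,0,-0.0052,0,0,0,0,0,0,0,0,0,0,0,0,0,0,0,0,0,0]' >/dev/null
python3 - <<'E'
from fit import *
from st import *
st(); v=cam("wrist"); P=cloud(v); save(v,"w7")
for n in ("wrist","scene","side"):
    print(n); clusters(cloud(cam(n)),.081,.089,amin=100,xr=(.49,.75),yr=(-.14,.17))
print("deck"); clusters(P,.172,.19,amin=80,xr=(.5,.75),yr=(-.15,.18))
E
```

```text
t 22.5 tcp [617.5  15.3 173.6] A 87.88 tilt [-0.2   0.06] F [-0.2  0.6 -4.7] T [ 0.1  -0.04 -0.04] op 0.14 ff 98.9 q6 -1.67
wrist
8496 mean [0.531 0.018 0.085] rect [538.  18.] [256.  29.] 87.8
766 mean [ 0.702 -0.07   0.084] rect [704. -68.] [65. 13.] 89.1
740 mean [0.708 0.096 0.084] rect [710.  94.] [64. 14.] 88.0
scene
1069 mean [0.651 0.053 0.085] rect [618.  16.] [259. 192.] 87.9
side
353 mean [ 0.592 -0.085  0.085] rect [615. -50.] [134. 196.] 87.0
115 mean [0.574 0.132 0.085] rect [581. 133.] [114.  30.] 6.5
deck
48409 mean [0.591 0.016 0.178] rect [610.  15.] [202. 122.] 88.0
153 mean [ 0.679 -0.055  0.177] rect [679. -56.] [ 4. 12.] 29.9
1876 mean [0.672 0.013 0.178] rect [671.  13.] [25. 30.] 87.0
156 mean [0.684 0.081 0.177] rect [684.  82.] [14.  5.] 52.1
```

View pics/w7.png

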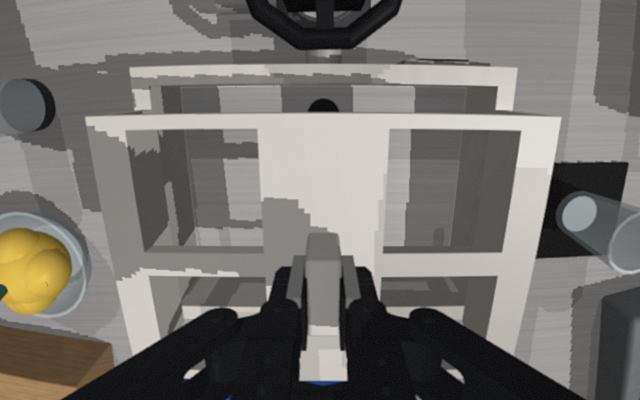

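Rack level over the bath (front deck edge row ~118, bath rim row ~72), centred within 1–2 mm.

```bash
python3 -m handwheel '[0.007,0,-0.2,0,0,0,0,0,-0.2,0,0,0,0,0,-0.12,0,0,0,0,0,-0.08,0,0,0,0,0,0,0,0,0]' >/dev/null; python3 -m handwheel '[0,0,0,0,0,0]' >/dev/null; python3 st.py
python3 -m handwheel '[0,0,-0.03,0,0,0,0,0,0,0,0,0,0,0,0,0,0,0]' >/dev/null; python3 st.py
python3 -m handwheel '[0,0,-0.015,0,0,0,0,0,0,0,0,0,0,0,0,0,0,0]' >/dev/null; python3 st.py
```

```text
t 23.2 tcp [619.6  15.8  85.4] A 87.98 tilt [-0.02  0.  ] F [ 0.2  0.5 -3.5] T [-0.02 -0.09  0.02] op 0.144 ff 98.7 q6 -1.67
t 23.45 tcp [620.6  15.2  82.3] A 87.94 tilt [ 0.13 -0.02] F [ 1.3  0.  -5.6] T [ 0.04 -0.01  0.01] op 0.141 ff 98.8 q6 -1.67
t 23.7 tcp [619.7  15.2  78.9] A 87.93 tilt [ 0.01 -0.  ] F [ 0.3  0.5 -5.3] T [ 0.   -0.05  0.02] op 0.14 ff 98.8 q6 -1.67
```

```bash
python3 -m handwheel '[0,0,-0.013,0,0,0,0,0,0,0,0,0,0,0,0,0,0,0]' >/dev/null; python3 st.py
python3 -m handwheel '[0,0,-0.013,0,0,0,0,0,0,0,0,0,0,0,0,0,0,0]' >/dev/null; python3 st.py
python3 -m handwheel '[0,0,-0.01,0,0,0,0,0,0,0,0,0,0,0,0,0,0,0]' >/dev/null; python3 st.py
```

```text
t 23.95 tcp [619.5  15.2  76.5] A 87.92 tilt [-0.03  0.  ] F [ 0.1 -0.4 -5.3] T [ 0.01  0.   -0.01] op 0.141 ff 98.8 q6 -1.67
t 24.2 tcp [620.   15.1  75.2] A 87.93 tilt [ 0.04 -0.01] F [-0.4 -0.4 -2.1] T [0.01 0.05 0.06] op 0.144 ff 99.4 q6 -1.67
t 24.45 tcp [620.   15.1  75.1] A 87.93 tilt [ 0.   -0.01] F [-5.6  0.8  5.2] T [0.07 0.66 0.  ] op 0.145 ff 100.5 q6 -1.67
```

```bash
python3 -m handwheel '[0,0,0.008,0,0,0,0,0,0,0,0,0]' >/dev/null;python3 -m handwheel '[0,0,0,0,0,0,0,0,0,0,0,0,0,0,0,0,0,0]' 0.45 >/dev/null; python3 st.py
python3 -m handwheel '[0,0,0.1,0,0,0,0,0,0.25,0,0,0,0,0,0.27,0,0,0,0,0,0.27,0,0,0,0,0,0.25,0,0,0]' >/dev/null
python3 -m handwheel '[0,0,0,0,0,0,0,0,0,0,0,0,0,0,0,0,0,0]' >/dev/null
python3 - <<'E'
from fit import *
from st import *
st(); v=cam("wrist"); P=cloud(v); save(v,"w8")
print("deck"); clusters(P,.074,.083,amin=200,xr=(.53,.71),yr=(-.1,.14)); print("block"); clusters(P,.1,.115,amin=80,xr=(.58,.66),yr=(-.02,.05))
print("rim"); clusters(P,.0835,.09,amin=200,xr=(.5,.75),yr=(-.14,.17))
for n in ("scene","side"):
    print(n); clusters(cloud(cam(n)),.09,.1,amin=80,xr=(.37,.6),yr=(-.5,.22))
E
```

```text
t 24.87 tcp [620.3  15.1  74.7] A 87.93 tilt [ 0.08 -0.01] F [-0.1  0.3  0.2] T [ 0.04 -0.03  0.01] op 0.45 ff 0.0 q6 -1.67
t 25.53 tcp [619.6  15.2 245.2] A 87.93 tilt [ 0.01 -0.  ] F [-0.   0.  -0.8] T [0.01 0.05 0.03] op 0.451 ff 0.0 q6 -1.67
deck
416 mean [ 0.584 -0.098  0.079] rect [591. -98.] [  3. 119.] 89.1
211 mean [ 0.698 -0.075  0.079] rect [698. -74.] [51.  2.] 88.5
17660 mean [0.618 0.015 0.08 ] rect [627.  15.] [201. 151.] 87.9
826 mean [0.641 0.123 0.079] rect [630. 128.] [ 51. 175.] 70.2
block
662 mean [0.618 0.015 0.109] rect [619.  14.] [13. 33.] 88.0
rim
10713 mean [0.59  0.017 0.085] rect [619.  15.] [255. 191.] 87.9
1022 mean [0.707 0.012 0.085] rect [707.  12.] [84. 13.] 87.8
scene
126 mean [ 0.524 -0.392  0.094] rect [ 523. -393.] [49. 44.] 64.6
122 mean [ 0.542 -0.25   0.096] rect [ 542. -253.] [49. 35.] 88.2
248 mean [0.425 0.166 0.095] rect [424. 165.] [49. 45.] 52.4
side
211 mean [ 0.521 -0.403  0.095] rect [ 523. -402.] [46. 48.] 30.7
226 mean [ 0.418 -0.316  0.095] rect [ 420. -316.] [48. 46.] 1.0
179 mean [ 0.533 -0.259  0.095] rect [ 534. -259.] [47. 46.] 46.0
120 mean [0.422 0.157 0.095] rect [423. 159.] [45. 47.] 43.3
```

View pics/w8.png

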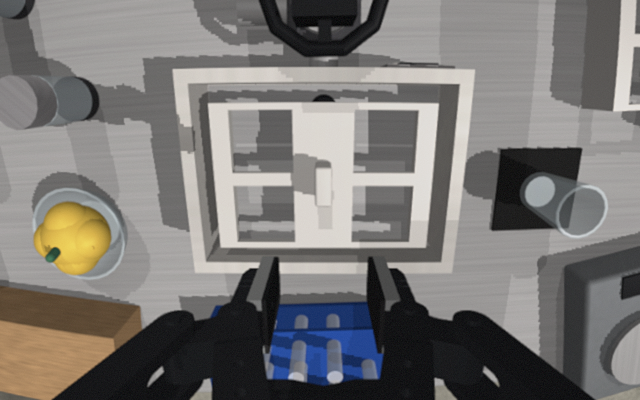

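Rack stands flat and centred (deck corners (210,105)–(430,245), inside the rim). Now jar 4.

```bash
python3 -m handwheel '[-0.1863,0.139,0,0,0,0,-0.1863,0.139,0,0,0,0,-0.1863,0.139,0,0,0,0,-0.1863,0.139,0,0,0,0,-0.1863,0.139,0,0,0,0]' 0.85 >/dev/null
python3 -m handwheel '[-0.1863,0.139,-0.1,0,0,0,-0.1863,0.139,-0.1,0,0,0,0,0,0,0,0,0,0,0,0,0,0,0,0,0,0,0,0,0]' >/dev/null
cat > jar.py <<'E'
from fit import *
from st import *
st(); clusters(cloud(cam("wrist")),.0905,.1,amin=150,res=.0015,xr=(.37,.6),yr=(-.5,.22))
E
python3 jar.py
```

```text
t 26.52 tcp [424.3 161.  215.1] A 87.96 tilt [-0.02 -0.02] F [-0.1 -0.1 -0.4] T [-0.04 -0.01  0.  ] op 0.846 ff 0.0 q6 -1.4
180 mean [0.453 0.039 0.096] rect [452.  39.] [31. 15.] 41.6
2736 mean [0.423 0.163 0.095] rect [424. 162.] [47. 47.] 17.2
```

```bash
python3 -m handwheel '[0,0.002,-0.25,0,0,0,0,0,-0.25,0,0,0,0,0,-0.25,0,0,0,0,0,-0.25,0,0,0,0,0,-0.12,0,0,0]' >/dev/null
python3 -m handwheel '[0,0,0,0,0,0,0,0,0,0,0,0]' > /dev/null; python3 st.py
python3 -m handwheel '[0,0,0,0,0,0,0,0,0,0,0,0,0,0,0,0,0,0,0,0,0,0,0,0,0,0,0,0,0,0]' 0.4 40 >/dev/null; python3 st.py
python3 -m handwheel '[0,0,0.05,0,0,0,0,0,0.1,0,0,0,0,0,0.25,0,0,0,0,0,0.25,0,0,0,0,0,0.25,0,0,0]' >/dev/null
python3 -m handwheel '[0,0,0.1,0,0,0,0,0,0,0,0,0,0,0,0,0,0,0]' >/dev/null; python3 st.py
```

```text
t 27.15 tcp [424.9 160.7  47.2] A 87.84 tilt [-0.08 -0.02] F [1.  0.5 0.8] T [ 0.04 -0.04 -0.06] op 0.851 ff 0.0 q6 -1.4
t 27.57 tcp [426.6 161.8  50. ] A 87.94 tilt [0.34 0.04] F [-0.8  0.3  6.9] T [-0.06 -0.07 -0.03] op 0.553 ff 41.1 q6 -1.4
t 28.23 tcp [423.7 161.4 197.6] A 87.94 tilt [ 0.04 -0.  ] F [-0.5 -1.  -3.8] T [0.01 0.03 0.01] op 0.553 ff 42.6 q6 -1.4
```

```bash
python3 -m handwheel '[0.2177,-0.1203,0,0,0,0,0.2177,-0.1203,0,0,0,0,0.2177,-0.1203,0,0,0,0,0.2177,-0.1203,0,0,0,0,0.2177,-0.1203,0,0,0,0]' >/dev/null
python3 -m handwheel '[0,0,-0.2,0,0,0,0,0,-0.2,0,0,0,0,0,0,0,0,0,0,0,0,0,0,0]' >/dev/null; python3 st.py
python3 - <<'E'
from fit import *
P=cloud(cam("wrist")); print("jar"); clusters(P,.175,.192,amin=100,xr=(.5,.7),yr=(-.05,.15)); print("deck"); clusters(P,.076,.0825,amin=300,xr=(.53,.71),yr=(-.1,.14))
E
```

```text
t 28.98 tcp [584.2  71.2 133.1] A 87.92 tilt [-0.56  0.02] F [ 0.2  1.4 -2.4] T [0.   0.06 0.02] op 0.55 ff 42.3 q6 -1.59
jar
15132 mean [0.58  0.071 0.179] rect [582.  69.] [101.  48.] 69.5
deck
1000 mean [ 0.578 -0.098  0.079] rect [592. -98.] [  3. 119.] 88.2
18413 mean [0.587 0.    0.08 ] rect [615.  15.] [201. 127.] 87.9
1362 mean [0.693 0.051 0.079] rect [701.  62.] [97. 39.] 64.2
564 mean [0.683 0.103 0.08 ] rect [686. 102.] [21. 39.] 40.3
385 mean [0.581 0.132 0.079] rect [583. 132.] [ 1. 84.] 88.1
```

```bash
python3 -m handwheel '[0,0,0,0,0,0,0,0,-0.05,0,0,0,0,0,-0.07,0,0,0,0,0,0,0,0,0,0,0,0,0,0,0]' >/dev/null; python3 st.py
python3 -m handwheel '[0,0,-0.1,0,0,0,0,0,-0.05,0,0,0,0,0,0,0,0,0,0,0,0,0,0,0]' >/dev/null; python3 st.py
```

```text
t 29.45 tcp [586.8  71.4 118.6] A 87.94 tilt [-0.06  0.  ] F [-0.2 -0.4 -3. ] T [-0.  -0.1  0.1] op 0.55 ff 42.3 q6 -1.59
t 29.78 tcp [586.8  71.3  96.5] A 87.93 tilt [-0.11  0.  ] F [ 0.8 -0.1 -3.4] T [-0.02 -0.02  0.04] op 0.55 ff 42.3 q6 -1.59
```

```bash
python3 -m handwheel '[0,0,-0.05,0,0,0,0,0,-0.03,0,0,0,0,0,0,0,0,0,0,0,0,0,0,0]' >/dev/null; python3 st.py
python3 -m handwheel '[0,0,-0.015,0,0,0,0,0,0,0,0,0,0,0,0,0,0,0]' >/dev/null; python3 st.py
python3 -m handwheel '[0,0,-0.013,0,0,0,0,0,0,0,0,0,0,0,0,0,0,0]' >/dev/null; python3 st.py
```

```text
t 30.12 tcp [586.8  71.3  84.4] A 87.93 tilt [-0.08  0.  ] F [ 0.4  0.3 -3.4] T [0.01 0.01 0.01] op 0.554 ff 42.3 q6 -1.59
t 30.37 tcp [587.3  71.2  82.8] A 87.93 tilt [-0. -0.] F [ 0.2 -0.7 -1.4] T [-0.01 -0.07 -0.02] op 0.547 ff 42.3 q6 -1.59
t 30.62 tcp [587.2  71.2  80.6] A 87.93 tilt [-0.02  0.  ] F [ 0.8  0.6 -2.5] T [ 0.02 -0.02 -0.  ] op 0.551 ff 42.3 q6 -1.59
```

```bash
python3 -m handwheel '[0,0,-0.006,0,0,0,0,0,0,0,0,0,0,0,0,0,0,0]' >/dev/null; python3 st.py
python3 -m handwheel '[0,0,-0.006,0,0,0,0,0,0,0,0,0,0,0,0,0,0,0]' >/dev/null; python3 st.py
python3 -m handwheel '[0,0,-0.006,0,0,0,0,0,0,0,0,0,0,0,0,0,0,0]' >/dev/null; python3 st.py
```

```text
t 30.87 tcp [587.5  71.2  80. ] A 87.93 tilt [ 0.02 -0.  ] F [ 0.5 -1.  -2.4] T [-0.03 -0.01  0.05] op 0.549 ff 42.5 q6 -1.59
t 31.12 tcp [587.6  71.3  79.9] A 87.93 tilt [ 0.03 -0.  ] F [-2.1  1.1  4.9] T [-0.04  0.42  0.03] op 0.551 ff 42.8 q6 -1.59
t 31.37 tcp [587.8  71.2  79.9] A 87.94 tilt [ 0.03 -0.01] F [-3.2  0.2  7.3] T [-0.04  0.78  0.04] op 0.55 ff 43.4 q6 -1.59
```

```bash
python3 -m handwheel '[0,0,0.01,0,0,0,0,0,0,0,0,0]' >/dev/null; python3 -m handwheel '[0,0,0,0,0,0,0,0,0,0,0,0,0,0,0,0,0,0]' 0.65 >/dev/null; python3 st.py
python3 -m handwheel '[0,0,0.06,0,0,0,0,0,0.15,0,0,0,0,0,0.25,0,0,0,0,0,0.25,0,0,0,0,0,0.2,0,0,0]' >/dev/null
python3 -m handwheel '[-0.0396,-0.2422,0,0,0,0,-0.0396,-0.2422,0,0,0,0,-0.0396,-0.2422,0,0,0,0,-0.0396,-0.2422,0,0,0,0,-0.0396,-0.2422,0,0,0,0]' 0.85 >/dev/null
python3 -m handwheel '[-0.0396,-0.2422,0,0,0,0,-0.0396,-0.2422,0,0,0,0,-0.0396,-0.2422,0,0,0,0,-0.0396,-0.2422,0,0,0,0,0,0,0,0,0,0]' >/dev/null
python3 -m handwheel '[0,0,0,0,0,0,0,0,0,0,0,0]' >/dev/null; python3 jar.py
```

```text
t 31.78 tcp [587.5  71.2  79.4] A 87.93 tilt [ 0.02 -0.  ] F [0.6 0.2 0.8] T [ 0.    0.   -0.02] op 0.646 ff 0.0 q6 -1.59
t 33.2 tcp [ 533.9 -255.6  216.4] A 87.89 tilt [0.02 0.02] F [0.5 0.  0.5] T [0.04 0.07 0.01] op 0.848 ff 0.0 q6 -2.15
2619 mean [ 0.524 -0.397  0.095] rect [ 525. -398.] [47. 48.] 26.8
3557 mean [ 0.421 -0.311  0.095] rect [ 421. -311.] [47. 47.] 84.9
2692 mean [ 0.535 -0.254  0.095] rect [ 535. -254.] [47. 47.] 80.9
```

```bash
python3 -m handwheel '[0.006,0.004,-0.25,0,0,0,0,0,-0.25,0,0,0,0,0,-0.25,0,0,0,0,0,-0.25,0,0,0,0,0,-0.13,0,0,0]' >/dev/null
python3 -m handwheel '[0,0,0,0,0,0,0,0,0,0,0,0]' > /dev/null; python3 st.py
python3 -m handwheel '[0,0,0,0,0,0,0,0,0,0,0,0,0,0,0,0,0,0,0,0,0,0,0,0,0,0,0,0,0,0]' 0.4 40 >/dev/null; python3 st.py
python3 -m handwheel '[0,0,0.05,0,0,0,0,0,0.1,0,0,0,0,0,0.25,0,0,0,0,0,0.25,0,0,0,0,0,0.25,0,0,0]' >/dev/null
python3 -m handwheel '[0,0,0.1,0,0,0,0,0,0,0,0,0,0,0,0,0,0,0]' >/dev/null; python3 st.py
```

```text
t 33.83 tcp [ 534.6 -253.3   45.8] A 88.04 tilt [-0.12  0.09] F [0.5 0.6 0.2] T [-0.05  0.03 -0.02] op 0.85 ff 0.0 q6 -2.15
t 34.25 tcp [ 536.8 -255.6   49.8] A 87.91 tilt [ 0.26 -0.09] F [0.3 4.2 6.3] T [ 0.56 -0.04  0.03] op 0.55 ff 40.9 q6 -2.15
t 34.92 tcp [ 534.6 -255.3  197. ] A 87.92 tilt [ 0.04 -0.06] F [-0.8  0.  -5.2] T [-0.01  0.   -0.  ] op 0.554 ff 43.0 q6 -2.15
```

```bash
python3 -m handwheel '[0.1109,0.2038,0,0,0,0,0.1109,0.2038,0,0,0,0,0.1109,0.2038,0,0,0,0,0.1109,0.2038,0,0,0,0,0.1109,0.2038,0,0,0,0]' >/dev/null
python3 -m handwheel '[0.1109,0.2038,0,0,0,0,0.1109,0.2038,0,0,0,0,0,0,-0.2,0,0,0,0,0,-0.2,0,0,0,0,0,0,0,0,0]' >/dev/null
python3 -m handwheel '[0,0,0,0,0,0,0,0,0,0,0,0,0,0,0,0,0,0]' >/dev/null; python3 st.py
python3 - <<'E'
from fit import *
P=cloud(cam("wrist")); print("deck"); clusters(P,.076,.0825,amin=300,xr=(.53,.71),yr=(-.1,.14)); print("jar4"); clusters(P,.115,.13,amin=100,xr=(.5,.65),yr=(.02,.12)); print("block"); clusters(P,.1,.113,amin=60,xr=(.58,.66),yr=(-.02,.05))
E
```

```text
t 36.0 tcp [651.9 -41.9 138.1] A 87.88 tilt [ 0.11 -0.03] F [-0.1  0.2 -2.6] T [ 0.01 -0.07 -0.01] op 0.552 ff 43.0 q6 -1.75
deck
38437 mean [0.609 0.013 0.08 ] rect [619.  16.] [233. 168.] 87.9
jar4
8301 mean [0.584 0.069 0.125] rect [584.  71.] [48. 48.] 48.9
block
1906 mean [0.615 0.014 0.109] rect [616.  15.] [14. 34.] 86.3
312 mean [0.587 0.048 0.106] rect [587.  48.] [14.  2.] 5.0
```

```bash
python3 -m handwheel '[-0.004,0.003,-0.1,0,0,0,0,0,-0.05,0,0,0,0,0,0,0,0,0,0,0,0,0,0,0]' >/dev/null; python3 st.py
python3 -m handwheel '[0,0,-0.1,0,0,0,0,0,-0.05,0,0,0,0,0,0,0,0,0,0,0,0,0,0,0]' >/dev/null; python3 st.py
python3 -m handwheel '[0,0,-0.05,0,0,0,0,0,-0.02,0,0,0,0,0,0,0,0,0,0,0,0,0,0,0]' >/dev/null; python3 st.py
```

```text
t 36.38 tcp [655.8 -41.7 123.8] A 87.89 tilt [ 0.81 -0.12] F [-3.6  1.8 13.9] T [ 0.34  0.28 -0.01] op 0.548 ff 46.7 q6 -1.75
t 36.72 tcp [660.9 -43.  112.4] A 88.01 tilt [ 1.44 -0.32] F [-8.8  2.5 41.6] T [0.63 1.71 0.38] op 0.55 ff 54.1 q6 -1.75
t 37.05 tcp [666.6 -43.2 109.9] A 87.88 tilt [ 2.28 -0.37] F [-10.3   5.   60.1] T [ 0.9   1.66 -0.01] op 0.553 ff 56.1 q6 -1.75
```

It is touching something. Back up and look.

```bash
python3 -m handwheel '[0,0,0.1,0,0,0,0,0,0.12,0,0,0,0,0,0.15,0,0,0,0,0,0,0,0,0,0,0,0,0,0,0]' >/dev/null; python3 -m handwheel '[0,0,0,0,0,0,0,0,0,0,0,0]' >/dev/null; python3 st.py
python3 - <<'E'
from fit import *
v=cam("wrist");P=cloud(v);save(v,"w9"); print("deck"); clusters(P,.076,.0825,amin=300,xr=(.53,.71),yr=(-.1,.14)); print("jar4"); clusters(P,.115,.13,amin=100,xr=(.5,.65),yr=(.02,.12)); print("block"); clusters(P,.1,.113,amin=60,xr=(.58,.66),yr=(-.02,.05)); print("held"); clusters(P,.17,.21,amin=100,xr=(.58,.72),yr=(-.12,.03))
for n in ("scene","side"):
    w=cam(n); print(n); Q=cloud(w); clusters(Q,.076,.0825,amin=100,xr=(.53,.71),yr=(-.1,.14)); print("b"); clusters(Q,.1,.113,amin=10,xr=(.58,.66),yr=(-.02,.05));print("j"); clusters(Q,.115,.13,amin=10,xr=(.5,.65),yr=(.02,.12)); save(w,n+"9")
E
```

```text
t 37.63 tcp [649.4 -40.6 134.5] A 87.91 tilt [-0.19  0.04] F [-0.2 -0.4 -4. ] T [-0.04  0.02 -0.01] op 0.552 ff 50.4 q6 -1.75
deck
40100 mean [0.603 0.011 0.08 ] rect [618.  16.] [233. 170.] 88.0
jar4
8818 mean [0.579 0.069 0.125] rect [580.  72.] [48. 48.] 66.2
block
2007 mean [0.608 0.013 0.109] rect [609.  14.] [15. 34.] 86.5
203 mean [0.584 0.049 0.107] rect [585.  49.] [10.  2.] 5.3
held
30824 mean [ 0.643 -0.041  0.192] rect [642. -40.] [ 47. 117.] 0.8
scene
1489 mean [0.607 0.032 0.08 ] rect [604.  18.] [236. 152.] 88.8
b
23 mean [ 0.651 -0.017  0.106] rect [650. -16.] [ 6. 19.] 87.3
90 mean [0.609 0.018 0.108] rect [608.  16.] [18. 34.] 85.1
j
285 mean [0.581 0.077 0.125] rect [580.  75.] [48. 46.] 31.4
side
718 mean [0.601 0.003 0.08 ] rect [608.  23.] [227. 140.] 86.4
b
46 mean [0.606 0.009 0.108] rect [608.  10.] [14. 35.] 86.7
j
143 mean [0.576 0.066 0.125] rect [578.  69.] [47. 46.] 64.3
```

View pics/w9.png

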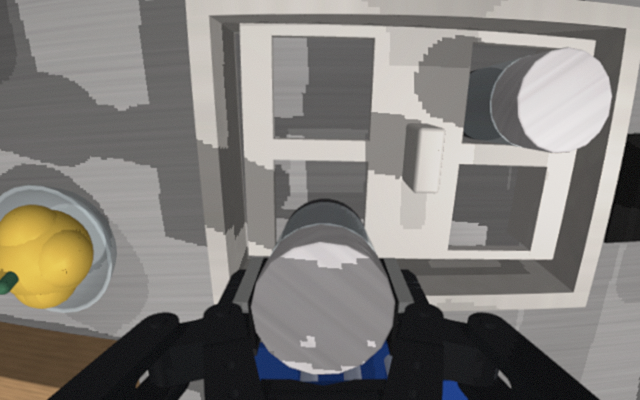

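Jar4 stands well at (550,100), but the rack has slid about 10 mm toward the robot (block now x≈0.6085), and the held jar slipped in the grip. I measure the held jar's offset and tilt, and the rack.

```bash
cat > held.py <<'E'
from fit import *
from st import *
s=st(); v=cam("wrist"); P=cloud(v); e=s["eef_pos"]
q=P.reshape(-1,3); q=q[np.isfinite(q).all(1)]
k=(np.hypot(q[:,0]-e[0],q[:,1]-e[1])<.045)&(abs(q[:,2]-(e[2]+.045))<.008)&(abs(q[:,1]-e[1])<.0225)
c=q[k]; A=np.c_[c[:,:2]-e[:2],np.ones(len(c))]; 
for _ in range(3):
    sol=np.linalg.lstsq(A,c[:,2],rcond=None)[0]; r=c[:,2]-A@sol; g=abs(r)<.001; c=c[g]; A=A[g]
print("cap plane slope deg x,y",np.degrees(sol[:2]).round(2),"n",len(c),"z",sol[2]*1000)
y=c[:,1]; mid=c[abs(y-np.median(y))<.006]
print("cap x range",(c[:,0].min()*1000).round(1),(c[:,0].max()*1000).round(1),"centre x",(mid[:,0].min()+mid[:,0].max())*500,"y",np.median(y)*1000)
print("block"); clusters(P,.1,.113,amin=500,xr=(.57,.66),yr=(-.02,.05)); print("deck edges")
d=q[(abs(q[:,2]-.08)<.002)&(abs(q[:,1]-.015)<.02)&(q[:,0]<.60)]; print("front deck edge x",np.percentile(d[d[:,0]>.537][:,0],[.5,2])*1000)
E
python3 held.py
```

```text
t 37.78 tcp [649.7 -40.6 134.6] A 87.92 tilt [-0.18  0.04] F [ 0.6 -0.4 -2.9] T [ 0.01 -0.03  0.02] op 0.547 ff 50.3 q6 -1.75
cap plane slope deg x,y [9.92 0.18] n 5475 z 188.3938178590658
cap x range 619.0 648.3 centre x 633.600509601823 y -41.346758374936115
block
2010 mean [0.608 0.013 0.109] rect [609.  14.] [14. 34.] 86.7
deck edges
front deck edge x [540.73574084 541.77617188]
```

Held jar is tilted 10° in the grip. I'll level it by tilting the tool, set it back on open bench, and regrasp.

```bash
python3 -m handwheel '[0,0,0.2,0,0.055,0,0,0,0.2,0,0.055,0,0,0,0.1,0,0,0,0,0,0,0,0,0,0,0,0,0,0,0]' >/dev/null
python3 -m handwheel '[-0.11,-0.2,0,0,0,0,-0.11,-0.2,0,0,0,0,-0.11,-0.2,0,0,0,0,-0.11,-0.2,0,0,0,0,-0.11,-0.2,0,0,0,0]' >/dev/null
python3 -m handwheel '[-0.11,-0.2,0,0,0,0,-0.11,-0.2,0,0,0,0,0,0,0,0,0,0,0,0,0,0,0,0,0,0,0,0,0,0]' >/dev/null
sed 's/abs(q\[:,2\]-(e\[2\]+.045))<.008/abs(q[:,2]-(e[2]+.05))<.013/' held.py > held2.py; python3 held2.py
```

```text
t 39.08 tcp [ 534.  -249.9  209.6] A 87.91 tilt [-9.95  0.14] F [-0.2 -0.8 -3.8] T [ 0.02 -0.25  0.01] op 0.549 ff 50.0 q6 -2.08
cap plane slope deg x,y [0.42 0.21] n 8509 z 262.66303303369807
cap x range 511.9 558.5 centre x 535.2105316025243 y -250.15800822896423
block
546 mean [0.608 0.009 0.106] rect [608.  10.] [10. 34.] 85.0
deck edges
front deck edge x [540.64689839 541.68637166]
```

```bash
python3 -m handwheel '[0,0,-0.25,0,0,0,0,0,-0.25,0,0,0,0,0,-0.25,0,0,0,0,0,-0.2,0,0,0,0,0,-0.1,0,0,0]' >/dev/null
python3 -m handwheel '[0,0,0,0,0,0,0,0,0,0,0,0]' >/dev/null; python3 st.py
python3 -m handwheel '[0,0,-0.03,0,0,0,0,0,0,0,0,0,0,0,0,0,0,0]' >/dev/null; python3 st.py
```

```text
t 39.72 tcp [ 534.9 -249.1   52.9] A 88.06 tilt [-9.97  0.07] F [ 0.3 -0.1 -3.3] T [ 0.01 -0.23  0.01] op 0.548 ff 49.9 q6 -2.05
t 39.97 tcp [ 536.3 -251.1   51.3] A 87.98 tilt [-9.71 -0.1 ] F [-0.1  0.3 -3.2] T [-0.06 -0.23  0.02] op 0.55 ff 50.0 q6 -2.05
```

```bash
python3 -m handwheel '[0,0,-0.03,0,0,0,0,0,0,0,0,0,0,0,0,0,0,0]' >/dev/null; python3 st.py
python3 -m handwheel '[0,0,-0.013,0,0,0,0,0,0,0,0,0,0,0,0,0,0,0]' >/dev/null; python3 st.py
python3 -m handwheel '[0,0,-0.013,0,0,0,0,0,0,0,0,0,0,0,0,0,0,0]' >/dev/null; python3 st.py
```

```text
t 40.22 tcp [ 535.  -250.7   45.1] A 87.95 tilt [-9.86  0.01] F [-0.1 -0.1 -3.6] T [-0.   -0.26 -0.01] op 0.552 ff 50.0 q6 -2.05
t 40.47 tcp [ 535.  -250.7   43. ] A 87.95 tilt [-9.87  0.01] F [-0.3 -0.2 -3.2] T [-0.01 -0.17  0.  ] op 0.548 ff 50.0 q6 -2.05
t 40.72 tcp [ 535.4 -250.9   42.1] A 87.96 tilt [-9.84 -0.02] F [-1.4  0.1  2.2] T [ 0.21  0.2  -0.07] op 0.55 ff 50.6 q6 -2.05
```

```bash
python3 -m handwheel '[0,0,-0.008,0,0,0,0,0,0,0,0,0,0,0,0,0,0,0]' >/dev/null; python3 st.py
python3 -m handwheel '[0,0,0,0,0,0,0,0,0,0,0,0,0,0,0,0,0,0,0,0,0,0,0,0]' 0.85 >/dev/null
python3 -m handwheel '[0,0,0.2,0,0,0,0,0,0.25,0,0,0,0,0,0.25,0,-0.055,0,0,0,0.25,0,-0.055,0,0,0,0.15,0,0,0]' >/dev/null
python3 -m handwheel '[0,0,0,0,0,0,0,0,0,0,0,0,0,0,0,0,0,0]' >/dev/null; python3 jar.py
```

```text
t 40.97 tcp [ 535.5 -250.9   42.1] A 87.97 tilt [-9.87 -0.02] F [-2.8  2.   8.2] T [ 0.47  0.63 -0.01] op 0.55 ff 51.3 q6 -2.05
t 41.97 tcp [ 534.6 -250.4  203.7] A 87.93 tilt [-0.1   0.06] F [-0.5  0.6 -0.8] T [-0.04  0.01 -0.01] op 0.851 ff 0.0 q6 -2.14
2777 mean [ 0.524 -0.397  0.095] rect [ 525. -398.] [47. 47.] 17.8
3945 mean [ 0.421 -0.31   0.095] rect [ 421. -311.] [47. 47.] 20.1
2944 mean [ 0.533 -0.251  0.095] rect [ 534. -251.] [47. 47.] 38.1
```

```bash
python3 -m handwheel '[0.0705,0.252,0,0,0,0,0.0705,0.252,0,0,0,0,0.0705,0.252,0,0,0,0,0.0705,0.252,0,0,0,0,0.0705,0.252,0,0,0,0]' 0.33 >/dev/null
python3 -m handwheel '[0.0705,0.252,0,0,0,0,0.0705,0.252,0,0,0,0,0,0,0,0,0,0,0,0,0,0,0,0,0,0,0,0,0,0]' >/dev/null
cat > rk.py <<'E'
from fit import *
from st import *
st(); v=cam("wrist"); P=cloud(v)
print("block"); clusters(P,.1,.113,amin=60,xr=(.57,.66),yr=(-.02,.045)); print("jars"); clusters(P,.119,.13,amin=300,xr=(.54,.7),yr=(-.09,.12)); print("rim"); clusters(P,.0835,.088,amin=200,xr=(.5,.75),yr=(-.14,.17))
E
python3 rk.py
```

```text
t 42.85 tcp [608.3  14.2 202.7] A 87.99 tilt [-0.22 -0.  ] F [ 0.2 -0.4 -0.7] T [0.01 0.   0.01] op 0.331 ff 0.0 q6 -1.68
block
918 mean [0.607 0.014 0.109] rect [608.  14.] [14. 34.] 87.9
jars
4084 mean [0.579 0.072 0.126] rect [579.  72.] [47. 47.] 49.5
rim
13121 mean [0.588 0.018 0.085] rect [619.  16.] [255. 191.] 87.9
833 mean [0.707 0.011 0.085] rect [708.  11.] [56. 13.] 88.1
```

```bash
python3 -m handwheel '[0,0,-0.25,0,0,0,0,0,-0.25,0,0,0,0,0,-0.25,0,0,0,0,0,-0.09,0,0,0,0,0,0,0,0,0]' >/dev/null
python3 -m handwheel '[0,0,0,0,0,0,0,0,0,0,0,0]' >/dev/null; python3 st.py
python3 -m handwheel '[0,0,0,0,0,0,0,0,0,0,0,0,0,0,0,0,0,0,0,0,0,0,0,0]' 0 60 >/dev/null; python3 st.py
python3 -m handwheel '[0.02,0.002,0,0,0,0,0.02,0.002,0,0,0,0,0.02,0.001,0,0,0,0,0,0,0,0,0,0,0,0,0,0,0,0]' >/dev/null; python3 st.py
```

```text
t 43.48 tcp [611.1  13.   81.7] A 87.88 tilt [ 0.25 -0.04] F [-0.2 -0.8  1.4] T [ 0.   -0.02  0.02] op 0.329 ff 0.0 q6 -1.68
t 43.82 tcp [611.8  13.6  82.5] A 87.91 tilt [ 0.39 -0.05] F [ 1.  -0.5  6.7] T [ 0.07 -0.09 -0.15] op 0.145 ff 62.2 q6 -1.68
t 44.23 tcp [616.4  14.   82.7] A 87.99 tilt [-0.35 -0.09] F [-13.   -1.9  16.1] T [-0.27  1.86 -0.16] op 0.148 ff 63.5 q6 -1.67
```

```bash
python3 -m handwheel '[0,0,0.012,0,0,0,0.02,0,0,0,0,0,0.02,0,0,0,0,0,0,0,0,0,0,0]' >/dev/null; python3 st.py
python3 -m handwheel '[0,0,0,0,0,0,0,0,0,0,0,0,0,0,0,0,0,0]' 0.33 >/dev/null; python3 st.py
python3 -m handwheel '[0,0,0.1,0,0,0,0,0,0.25,0,0,0,0,0,0.25,0,0,0,0,0,0.23,0,0,0,0,0,0,0,0,0]' >/dev/null; python3 -m handwheel '[0,0,0,0,0,0,0,0,0,0,0,0]' >/dev/null; python3 rk.py
```

```text
t 44.57 tcp [622.6  14.5  82.9] A 87.99 tilt [-0.32 -0.04] F [-9.3 -0.2 10.3] T [-0.12  1.4  -0.  ] op 0.143 ff 62.7 q6 -1.67
t 44.82 tcp [624.4  14.7  80.9] A 87.95 tilt [ 0.05 -0.01] F [ 0.6 -0.7 -0.6] T [ 0.01 -0.   -0.03] op 0.327 ff 0.0 q6 -1.67
t 45.4 tcp [623.8  14.7 204.6] A 87.94 tilt [-0.04  0.  ] F [-0.4  0.2 -0.2] T [-0.02  0.03 -0.03] op 0.331 ff 0.0 q6 -1.67
block
894 mean [0.618 0.014 0.11 ] rect [619.  15.] [14. 34.] 87.7
jars
4136 mean [0.583 0.071 0.125] rect [584.  71.] [47. 47.] 73.2
rim
13780 mean [0.589 0.018 0.085] rect [619.  16.] [255. 191.] 88.0
782 mean [0.707 0.012 0.085] rect [707.  12.] [54. 13.] 88.1
```

Rack is centred again (0.6185, 0.0147). Regrasp jar C.

```bash
python3 -m handwheel '[-0.0748,-0.2214,0,0,0,0,-0.0748,-0.2214,0,0,0,0,-0.0748,-0.2214,0,0,0,0,-0.0748,-0.2214,0,0,0,0,-0.0748,-0.2214,0,0,0,0]' 0.85 >/dev/null
python3 -m handwheel '[-0.0748,-0.2214,0,0,0,0,-0.0748,-0.2214,0,0,0,0,-0.0748,-0.2214,0,0,0,0,0,0,0,0,0,0,0,0,0,0,0,0]' >/dev/null
python3 -m handwheel '[0,0,0,0,0,0]' >/dev/null; python3 jar.py
```

```text
t 46.37 tcp [ 533.7 -250.3  203.3] A 87.9 tilt [-0.15  0.14] F [-0.7 -0.4 -0. ] T [-0.04 -0.03  0.05] op 0.851 ff 0.0 q6 -2.15
2778 mean [ 0.524 -0.397  0.095] rect [ 525. -398.] [47. 47.] 37.1
3944 mean [ 0.421 -0.31   0.095] rect [ 421. -311.] [48. 47.] 42.3
2936 mean [ 0.533 -0.251  0.095] rect [ 534. -251.] [47. 47.] 49.3
```

```bash
python3 -m handwheel '[0,0,-0.25,0,0,0,0,0,-0.25,0,0,0,0,0,-0.25,0,0,0,0,0,-0.2,0,0,0,0,0,-0.09,0,0,0]' >/dev/null
python3 -m handwheel '[0,0,0,0,0,0,0,0,0,0,0,0,0,0,0,0,0,0]' > /dev/null; python3 st.py
python3 -m handwheel '[0,0,0,0,0,0,0,0,0,0,0,0,0,0,0,0,0,0,0,0,0,0,0,0,0,0,0,0,0,0]' 0.4 50 >/dev/null; python3 st.py
python3 -m handwheel '[0,0,0.05,0,0,0,0,0,0.1,0,0,0,0,0,0.25,0,0,0,0,0,0.25,0,0,0,0,0,0.25,0,0,0]' >/dev/null
python3 -m handwheel '[0,0,0.1,0,0,0,0,0,0,0,0,0,0,0,0,0,0,0]' >/dev/null; python3 held.py
```

```text
t 47.08 tcp [ 536.2 -251.6   51.7] A 87.98 tilt [ 0.2  -0.14] F [-0.3 -0.1  0.6] T [-0.   -0.06 -0.  ] op 0.855 ff 0.0 q6 -2.15
t 47.5 tcp [ 536.  -251.7   52. ] A 87.92 tilt [ 0.21 -0.09] F [0.3 2.  6.2] T [ 0.32  0.09 -0.07] op 0.548 ff 51.1 q6 -2.15
t 48.17 tcp [ 534.1 -251.   199.3] A 87.92 tilt [ 0.02 -0.03] F [ 0.2  0.9 -4.6] T [0.04 0.04 0.01] op 0.548 ff 53.1 q6 -2.15
cap plane slope deg x,y [0.29 0.73] n 9931 z 242.38526060114506
cap x range 508.3 556.4 centre x 532.3523285534295 y -251.16501560493813
block
513 mean [0.62  0.009 0.106] rect [619.  10.] [34. 11.] 3.6
deck edges
front deck edge x [551.46642959 552.10694959]
```

```bash
python3 -m handwheel '[0.1126,0.1994,0,0,0,0,0.1126,0.1994,0,0,0,0,0.1126,0.1994,0,0,0,0,0.1126,0.1994,0,0,0,0,0.1126,0.1994,0,0,0,0]' >/dev/null
python3 -m handwheel '[0.1126,0.1994,0,0,0,0,0.1126,0.1994,0,0,0,0,0,0,-0.2,0,0,0,0,0,-0.15,0,0,0,0,0,0,0,0,0]' >/dev/null
python3 -m handwheel '[0,0,0,0,0,0,0,0,0,0,0,0,0,0,0,0,0,0]' >/dev/null; python3 held.py; python3 rk.py
```

```text
t 49.3 tcp [653.4 -42.4 148.1] A 87.88 tilt [ 0.12 -0.03] F [ 0.2  0.6 -3.6] T [ 0.01 -0.02 -0.02] op 0.547 ff 53.3 q6 -1.75
cap plane slope deg x,y [0.27 0.76] n 9943 z 191.11231652360092
cap x range 628.0 675.8 centre x 651.8722008635334 y -42.39099541560523
block
1710 mean [0.618 0.013 0.109] rect [619.  14.] [14. 34.] 87.6
deck edges
front deck edge x [551.6224732  552.49771336]
t 49.35 tcp [653.6 -42.4 148.6] A 87.88 tilt [ 0.17 -0.04] F [ 0.5 -0.6 -4.2] T [ 0.03 -0.01 -0.04] op 0.55 ff 53.3 q6 -1.75
block
1709 mean [0.618 0.013 0.109] rect [619.  14.] [14. 33.] 87.1
jars
452 mean [ 0.632 -0.041  0.125] rect [636. -41.] [45. 17.] 86.5
7189 mean [0.584 0.069 0.125] rect [584.  71.] [48. 48.] 48.4
rim
18394 mean [0.599 0.025 0.085] rect [619.  16.] [256. 191.] 87.9
223 mean [0.583 0.052 0.086] rect [583.  56.] [18. 47.] 85.8
```

```bash
python3 -m handwheel '[-0.006,0.002,-0.08,0,0,0,0,0,-0.08,0,0,0,0,0,0,0,0,0,0,0,0,0,0,0]' >/dev/null; python3 st.py
```

```text
t 49.73 tcp [650.1 -41.1 120.4] A 87.92 tilt [-0.25  0.05] F [-0.1 -0.8 -4. ] T [ 0.   -0.03  0.03] op 0.551 ff 53.3 q6 -1.75
```

In freely. Continue down.

```bash
python3 -m handwheel '[0,0,-0.08,0,0,0,0,0,-0.08,0,0,0,0,0,0,0,0,0,0,0,0,0,0,0]' >/dev/null; python3 st.py
python3 -m handwheel '[0,0,-0.06,0,0,0,0,0,0,0,0,0,0,0,0,0,0,0]' >/dev/null; python3 st.py
python3 -m handwheel '[0,0,-0.015,0,0,0,0,0,0,0,0,0,0,0,0,0,0,0]' >/dev/null; python3 st.py
```

```text
t 50.07 tcp [650.4 -41.1  96.7] A 87.93 tilt [-0.22  0.05] F [ 0.2  0.2 -3.3] T [-0.03 -0.07 -0.05] op 0.549 ff 53.3 q6 -1.75
t 50.32 tcp [651.3 -41.3  89.1] A 87.93 tilt [-0.07  0.02] F [-0.3  0.6 -3.8] T [ 0.05 -0.01  0.04] op 0.545 ff 53.3 q6 -1.75
t 50.57 tcp [651.8 -41.4  87.7] A 87.93 tilt [ 0.02 -0.  ] F [ 0.3 -0.7 -3.3] T [ 0.02 -0.02  0.04] op 0.549 ff 53.3 q6 -1.75
```

```bash
python3 -m handwheel '[0,0,-0.02,0,0,0,0,0,0,0,0,0,0,0,0,0,0,0]' >/dev/null; python3 st.py
python3 -m handwheel '[0,0,-0.01,0,0,0,0,0,0,0,0,0,0,0,0,0,0,0]' >/dev/null; python3 st.py
python3 -m handwheel '[0,0,-0.008,0,0,0,0,0,0,0,0,0,0,0,0,0,0,0]' >/dev/null; python3 st.py
```

```text
t 50.82 tcp [651.5 -41.3  84.3] A 87.93 tilt [-0.03  0.01] F [-0.  -0.  -3.9] T [ 0.01 -0.03  0.04] op 0.548 ff 53.3 q6 -1.75
t 51.07 tcp [651.6 -41.3  82.9] A 87.93 tilt [-0.01  0.  ] F [-0.7  0.3 -4.8] T [ 0.08 -0.03 -0.02] op 0.549 ff 53.3 q6 -1.75
t 51.32 tcp [652.  -41.4  82.2] A 87.93 tilt [ 0.04 -0.01] F [ 0.5 -0.2 -2.8] T [-0.01 -0.01 -0.03] op 0.548 ff 53.6 q6 -1.75
```

```bash
python3 -m handwheel '[0,0,-0.006,0,0,0,0,0,0,0,0,0,0,0,0,0,0,0]' >/dev/null; python3 st.py; python3 -m handwheel '[0,0,0.004,0,0,0,0,0,0,0,0,0,0,0,0,0,0,0]' 0.65 >/dev/null; python3 st.py
python3 -m handwheel '[0,0,0.06,0,0,0,0,0,0.15,0,0,0,0,0,0.25,0,0,0,0,0,0.25,0,0,0,0,0,0.15,0,0,0]' >/dev/null
python3 -m handwheel '[0,0,0,0,0,0,0,0,0,0,0,0]' >/dev/null; python3 rk.py
python3 -m handwheel '[-0.171,-0.2,0,0,0,0,-0.171,-0.2,0,0,0,0,-0.171,-0.2,0,0,0,0,-0.171,-0.2,0,0,0,0,-0.171,-0.2,0,0,0,0]' 0.85 >/dev/null
python3 -m handwheel '[-0.171,-0.2,0,0,0,0,-0.171,-0.2,0,0,0,0,-0.171,-0.2,0,0,0,0,-0.171,-0.2,0,0,0,0,0,0,0,0,0,0]' >/dev/null
python3 -m handwheel '[0,0,0,0,0,0,0,0,0,0,0,0]' >/dev/null; python3 jar.py
```

```text
t 51.57 tcp [652.3 -41.4  82.1] A 87.93 tilt [ 0.06 -0.01] F [-1.9  0.2  3.2] T [0.11 0.34 0.  ] op 0.547 ff 54.0 q6 -1.75
t 51.82 tcp [652.  -41.5  81.7] A 87.93 tilt [ 0.06 -0.02] F [-0.7 -0.5  0.1] T [-0.   -0.02 -0.01] op 0.651 ff 0.0 q6 -1.75
t 52.4 tcp [653.1 -41.7 213.9] A 87.93 tilt [ 0.32 -0.08] F [-0.2  0.2 -0.3] T [0.02 0.05 0.02] op 0.652 ff 0.0 q6 -1.75
block
990 mean [0.618 0.014 0.109] rect [619.  15.] [15. 33.] 86.9
jars
3434 mean [ 0.649 -0.041  0.125] rect [650. -41.] [47. 47.] 54.5
4104 mean [0.584 0.07  0.125] rect [584.  71.] [47. 48.] 18.6
rim
15914 mean [0.605 0.013 0.085] rect [619.  16.] [256. 191.] 87.9
t 53.45 tcp [ 420.3 -310.7  208.9] A 87.88 tilt [-0.1   0.15] F [ 0.4  0.2 -0. ] T [0.02 0.   0.04] op 0.856 ff 0.0 q6 -2.36
655 mean [ 0.527 -0.384  0.095] rect [ 528. -384.] [19. 45.] 73.6
2842 mean [ 0.42  -0.311  0.095] rect [ 421. -311.] [47. 47.] 87.1
```

```bash
python3 -m handwheel '[-0.004,0,-0.25,0,0,0,0,0,-0.25,0,0,0,0,0,-0.25,0,0,0,0,0,-0.2,0,0,0,0,0,-0.12,0,0,0]' >/dev/null
python3 -m handwheel '[0,0,0,0,0,0,0,0,0,0,0,0,0,0,0,0,0,0]' > /dev/null; python3 st.py
python3 -m handwheel '[0,0,0,0,0,0,0,0,0,0,0,0,0,0,0,0,0,0,0,0,0,0,0,0,0,0,0,0,0,0]' 0.4 50 >/dev/null; python3 st.py
python3 -m handwheel '[0,0,0.05,0,0,0,0,0,0.1,0,0,0,0,0,0.25,0,0,0,0,0,0.25,0,0,0,0,0,0.25,0,0,0]' >/dev/null
python3 -m handwheel '[0,0,0.15,0,0,0,0,0,0.15,0,0,0,0,0,0,0,0,0,0,0,0,0,0,0]' >/dev/null; python3 held.py
```

```text
t 54.17 tcp [ 421.7 -311.5   51.3] A 88.02 tilt [ 0.09 -0.09] F [ 0.5  0.4 -0.7] T [0.02 0.01 0.02] op 0.846 ff 0.0 q6 -2.37
t 54.58 tcp [ 421.5 -312.1   52.3] A 87.91 tilt [ 0.16 -0.1 ] F [0.3 3.1 5.9] T [0.36 0.01 0.04] op 0.548 ff 51.2 q6 -2.37
t 55.33 tcp [ 420.3 -311.6  230.7] A 87.92 tilt [ 0.08 -0.11] F [ 0.4 -0.2 -4.9] T [-0.01  0.03 -0.04] op 0.551 ff 53.1 q6 -2.37
cap plane slope deg x,y [0.34 0.59] n 10028 z 273.36703646909984
cap x range 395.4 443.4 centre x 419.4036307857347 y -311.6027764682548
block
deck edges
front deck edge x [550.71960329 551.50832868]
```

```bash
python3 -m handwheel '[0.1364,0.2272,0,0,0,0,0.1364,0.2272,0,0,0,0,0.1364,0.2272,0,0,0,0,0.1364,0.2272,0,0,0,0,0.1364,0.2272,0,0,0,0]' >/dev/null
python3 -m handwheel '[0.1364,0.2272,0,0,0,0,0.1364,0.2272,0,0,0,0,0.1364,0.2272,0,0,0,0,0,0,-0.25,0,0,0,0,0,-0.25,0,0,0]' >/dev/null
python3 -m handwheel '[0,0,-0.05,0,0,0,0,0,0,0,0,0,0,0,0,0,0,0,0,0,0,0,0,0]' >/dev/null; python3 held.py; python3 rk.py
```

```text
t 56.55 tcp [585.1 -39.6 149.4] A 87.87 tilt [ 0.18 -0.04] F [ 0.3 -0.3 -2. ] T [-0.02 -0.02 -0.02] op 0.552 ff 53.4 q6 -1.77
cap plane slope deg x,y [0.33 0.7 ] n 10009 z 192.11021592339074
cap x range 560.3 608.1 centre x 584.1843493047652 y -39.696788299833074
block
725 mean [0.609 0.015 0.108] rect [615.  14.] [14. 26.] 87.3
deck edges
front deck edge x [551.40859942 552.32667085]
t 56.6 tcp [585.5 -39.7 150.1] A 87.87 tilt [ 0.25 -0.06] F [ 0.6 -0.2 -2.9] T [ 0.   -0.   -0.03] op 0.55 ff 53.4 q6 -1.77
block
755 mean [0.61  0.015 0.108] rect [616.  15.] [15. 27.] 88.8
jars
436 mean [ 0.564 -0.038  0.125] rect [568. -38.] [45. 16.] 85.9
5467 mean [0.582 0.069 0.125] rect [584.  71.] [47. 48.] 20.0
rim
14630 mean [0.561 0.023 0.085] rect [617.  16.] [256. 187.] 87.8
1248 mean [ 0.706 -0.045  0.085] rect [705. -44.] [103.  14.] 87.7
218 mean [0.572 0.056 0.086] rect [575.  59.] [20. 47.] 54.2
```

Jar at (584,-39.7) over pocket (583,-39). Lower.

```bash
python3 -m handwheel '[-0.007,0.003,-0.08,0,0,0,0,0,-0.08,0,0,0,0,0,0,0,0,0,0,0,0,0,0,0]' >/dev/null; python3 st.py
```

```text
t 56.98 tcp [581.5 -38.  121.7] A 87.92 tilt [-0.21  0.05] F [ 0.4 -1.  -2.5] T [-0.   -0.02  0.  ] op 0.549 ff 53.5 q6 -1.77
```

```bash
python3 -m handwheel '[0,0,-0.08,0,0,0,0,0,-0.08,0,0,0,0,0,0,0,0,0,0,0,0,0,0,0]' >/dev/null; python3 st.py
python3 -m handwheel '[0,0,-0.06,0,0,0,0,0,-0.015,0,0,0,0,0,0,0,0,0,0,0,0,0,0,0]' >/dev/null; python3 st.py
python3 -m handwheel '[0,0,-0.02,0,0,0,0,0,0,0,0,0,0,0,0,0,0,0]' >/dev/null; python3 st.py
python3 -m handwheel '[0,0,-0.012,0,0,0,0,0,0,0,0,0,0,0,0,0,0,0]' >/dev/null; python3 st.py
```

```text
t 57.32 tcp [581.7 -37.9  97.6] A 87.93 tilt [-0.21  0.05] F [ 0.1 -0.8 -3.9] T [-0.01 -0.02  0.03] op 0.548 ff 53.5 q6 -1.77
t 57.65 tcp [582.8 -38.2  88.1] A 87.93 tilt [-0.02  0.01] F [ 0.6  0.  -4.3] T [ 0.   -0.01 -0.01] op 0.547 ff 53.5 q6 -1.77
t 57.9 tcp [582.9 -38.3  85.3] A 87.93 tilt [ 0. -0.] F [ 1.2 -0.2 -3.7] T [-0.02  0.03  0.03] op 0.548 ff 53.5 q6 -1.77
t 58.15 tcp [582.8 -38.3  83.4] A 87.93 tilt [-0.01  0.  ] F [-0.1  0.3 -2.9] T [ 0.07 -0.03 -0.04] op 0.548 ff 53.5 q6 -1.77
```

```bash
python3 -m handwheel '[0,0,-0.008,0,0,0,0,0,0,0,0,0,0,0,0,0,0,0]' >/dev/null; python3 st.py
python3 -m handwheel '[0,0,-0.007,0,0,0,0,0,0,0,0,0,0,0,0,0,0,0]' >/dev/null; python3 st.py
```

```text
t 58.4 tcp [583.1 -38.3  82.5] A 87.93 tilt [ 0.03 -0.01] F [ 0.1  0.7 -2.7] T [-0.02 -0.03  0.03] op 0.549 ff 53.9 q6 -1.77
t 58.65 tcp [583.4 -38.3  82.4] A 87.93 tilt [ 0.05 -0.01] F [-1.3  1.   3.9] T [ 0.13  0.4  -0.01] op 0.543 ff 54.3 q6 -1.77
```

```bash
python3 -m handwheel '[0,0,0.004,0,0,0,0,0,0,0,0,0,0,0,0,0,0,0]' 0.65 >/dev/null; python3 st.py
python3 -m handwheel '[0,0,0.06,0,0,0,0,0,0.15,0,0,0,0,0,0.25,0,0,0,0,0,0.25,0,0,0,0,0,0.15,0,0,0]' >/dev/null
python3 -m handwheel '[0,0,0,0,0,0,0,0,0,0,0,0]' >/dev/null; python3 rk.py
python3 -m handwheel '[-0.0387,-0.24,0,0,0,0,-0.0387,-0.24,0,0,0,0,-0.0387,-0.24,0,0,0,0,-0.0387,-0.24,0,0,0,0,-0.0387,-0.24,0,0,0,0]' 0.85 >/dev/null
python3 -m handwheel '[-0.0387,-0.24,0,0,0,0,-0.0387,-0.24,0,0,0,0,-0.0387,-0.24,0,0,0,0,-0.0387,-0.24,0,0,0,0,-0.0387,-0.24,0,0,0,0]' >/dev/null
python3 -m handwheel '[0,0,0,0,0,0,0,0,0,0,0,0,0,0,0,0,0,0]' >/dev/null; python3 jar.py
```

```text
t 58.9 tcp [583.1 -38.4  81.9] A 87.93 tilt [ 0.05 -0.01] F [-0.7 -0.2  0.4] T [-0.02  0.01  0.02] op 0.651 ff 0.0 q6 -1.77
t 59.48 tcp [584.2 -38.6 213.8] A 87.93 tilt [ 0.3  -0.07] F [-0.3  0.8  0.3] T [0.01 0.   0.  ] op 0.652 ff 0.0 q6 -1.77
block
847 mean [0.617 0.014 0.109] rect [619.  14.] [14. 34.] 87.7
jars
3428 mean [ 0.581 -0.038  0.125] rect [582. -38.] [47. 47.] 89.0
2771 mean [ 0.649 -0.04   0.125] rect [651. -41.] [47. 48.] 59.5
3346 mean [0.583 0.07  0.125] rect [584.  71.] [47. 47.] 87.1
rim
10142 mean [0.572 0.027 0.085] rect [619.  16.] [255. 190.] 87.8
1477 mean [ 0.705 -0.043  0.085] rect [705. -43.] [127.  14.] 88.1
t 60.62 tcp [ 524.1 -397.4  208.6] A 87.9 tilt [-0.15  0.18] F [-0.3  0.   0.3] T [-0.01 -0.03  0.  ] op 0.851 ff 0.0 q6 -2.34
2847 mean [ 0.524 -0.399  0.095] rect [ 524. -398.] [47. 47.] 73.0
```

```bash
python3 -m handwheel '[-0.004,0,-0.25,0,0,0,0,0,-0.25,0,0,0,0,0,-0.25,0,0,0,0,0,-0.2,0,0,0,0,0,-0.12,0,0,0]' >/dev/null
python3 -m handwheel '[0,0,0,0,0,0,0,0,0,0,0,0,0,0,0,0,0,0]' > /dev/null; python3 st.py
python3 -m handwheel '[0,0,0,0,0,0,0,0,0,0,0,0,0,0,0,0,0,0,0,0,0,0,0,0,0,0,0,0,0,0]' 0.4 50 >/dev/null; python3 st.py
python3 -m handwheel '[0,0,0.05,0,0,0,0,0,0.1,0,0,0,0,0,0.25,0,0,0,0,0,0.25,0,0,0,0,0,0.25,0,0,0]' >/dev/null
python3 -m handwheel '[0,0,0.15,0,0,0,0,0,0.15,0,0,0,0,0,0,0,0,0,0,0,0,0,0,0]' >/dev/null; python3 held.py
```

```text
t 61.33 tcp [ 525.5 -398.2   52.2] A 88.0 tilt [ 0.11 -0.11] F [ 0.1 -0.1  0.1] T [0.03 0.02 0.03] op 0.851 ff 0.0 q6 -2.34
t 61.75 tcp [ 525.6 -399.1   53.2] A 87.92 tilt [ 0.17 -0.13] F [0.5 1.8 5.8] T [ 0.33  0.03 -0.  ] op 0.544 ff 51.7 q6 -2.34
t 62.5 tcp [ 524.5 -398.8  232.2] A 87.92 tilt [ 0.14 -0.15] F [-0.5  0.2 -4.1] T [-0.01 -0.03  0.01] op 0.553 ff 52.6 q6 -2.34
cap plane slope deg x,y [0.17 0.49] n 10109 z 273.97777396942365
cap x range 499.7 547.7 centre x 523.6992510874021 y -398.8404124618975
block
deck edgesTraceback (most recent call last):
  File "held.py", line 13, in <module>
    d=q[(abs(q[:,2]-.08)<.002)&(abs(q[:,1]-.015)<.02)&(q[:,0]<.60)]; print("front deck edge x",np.percentile(d[d[:,0]>.537][:,0],[.5,2])*1000)
                                                                                               ~~~~~~~~~~~~~^^^^^^^^^^^^^^^^^^^^^^^^^^^^
    return _quantile_unchecked(
        a, q, axis, out, overwrite_input, method, keepdims, weights)
    return _ureduce(a,
                    func=_quantile_ureduce_func,
    ...<5 lines>...
                    overwrite_input=overwrite_input,
                    method=method)
    r = func(a, **kwargs)
    result = _quantile(arr,
                       quantiles=q,
    ...<2 lines>...
                       out=out,
                       weights=wgt)
    slices_having_nans = np.isnan(arr[-1, ...])
                                  ~~~^^^^^^^^^
IndexError: index -1 is out of bounds for axis 0 with size 0
```

```bash
python3 -m handwheel '[0.0673,0.2395,0,0,0,0,0.0673,0.2395,0,0,0,0,0.0673,0.2395,0,0,0,0,0.0673,0.2395,0,0,0,0,0.0673,0.2395,0,0,0,0]' >/dev/null
python3 -m handwheel '[0.0673,0.2395,0,0,0,0,0.0673,0.2395,0,0,0,0,0.0673,0.2395,0,0,0,0,0.0673,0.2395,0,0,0,0,0.0673,0.2395,0,0,0,0]' >/dev/null
python3 -m handwheel '[0.0673,0.2395,0,0,0,0,0.0673,0.2395,0,0,0,0,0.0673,0.2395,0,0,0,0,0,0,-0.25,0,0,0,0,0,-0.25,0,0,0]' >/dev/null
python3 -m handwheel '[0,0,-0.04,0,0,0,0,0,0,0,0,0,0,0,0,0,0,0,0,0,0,0,0,0]' >/dev/null; python3 held.py; python3 rk.py
```

```text
t 64.13 tcp [656.8  68.1 151.5] A 87.88 tilt [ 0.2  -0.01] F [ 0.   0.1 -1.4] T [-0.01 -0.01 -0.04] op 0.549 ff 53.0 q6 -1.58
cap plane slope deg x,y [0.35 0.63] n 10042 z 193.34811010091624
cap x range 632.2 679.9 centre x 656.0660515064147 y 67.96697581368477
block
530 mean [ 0.584 -0.015  0.107] rect [585. -16.] [ 6. 29.] 84.9
1676 mean [0.619 0.016 0.109] rect [619.  15.] [15. 34.] 87.9
deck edges
front deck edge x [551.804525   552.65250018]
t 64.18 tcp [657.2  68.1 152.3] A 87.88 tilt [ 0.27 -0.02] F [ 0.1 -0.6 -2.8] T [-0.01 -0.07  0.04] op 0.548 ff 53.0 q6 -1.58
block
526 mean [ 0.584 -0.015  0.107] rect [585. -16.] [ 6. 29.] 85.9
315 mean [ 0.648 -0.018  0.106] rect [649. -18.] [22.  3.] 3.3
1673 mean [0.619 0.016 0.109] rect [619.  15.] [15. 34.] 87.4
jars
5315 mean [ 0.649 -0.038  0.125] rect [651. -40.] [47. 48.] 71.8
6935 mean [ 0.582 -0.035  0.125] rect [583. -37.] [47. 48.] 25.8
7543 mean [0.584 0.071 0.125] rect [584.  71.] [47. 47.] 84.4
424 mean [0.636 0.07  0.125] rect [640.  70.] [45. 16.] 86.2
rim
18422 mean [0.595 0.01  0.085] rect [619.  15.] [256. 190.] 87.8
213 mean [ 0.64  -0.024  0.086] rect [642. -27.] [45. 17.] 33.9
204 mean [ 0.582 -0.018  0.086] rect [583. -22.] [17. 46.] 89.9
```

Jar (656,68) over pocket (655,68.3). Lower.

```bash
python3 -m handwheel '[-0.005,0.003,-0.09,0,0,0,0,0,-0.08,0,0,0,0,0,0,0,0,0,0,0,0,0,0,0]' >/dev/null; python3 st.py
```

```text
t 64.57 tcp [653.4  69.2 121.7] A 87.92 tilt [-0.22  0.01] F [-0.2 -0.2 -2.6] T [ 0.   -0.03  0.04] op 0.544 ff 53.1 q6 -1.58
```

```bash
python3 -m handwheel '[0,0,-0.08,0,0,0,0,0,-0.08,0,0,0,0,0,0,0,0,0,0,0,0,0,0,0]' >/dev/null; python3 st.py
python3 -m handwheel '[0,0,-0.06,0,0,0,0,0,-0.015,0,0,0,0,0,0,0,0,0,0,0,0,0,0,0]' >/dev/null; python3 st.py
python3 -m handwheel '[0,0,-0.02,0,0,0,0,0,0,0,0,0,0,0,0,0,0,0]' >/dev/null; python3 st.py
python3 -m handwheel '[0,0,-0.01,0,0,0,0,0,0,0,0,0,0,0,0,0,0,0]' >/dev/null; python3 st.py
```

```text
t 64.9 tcp [653.5  69.3  97.8] A 87.93 tilt [-0.21  0.01] F [-1.3  0.5 -2.9] T [0.01 0.04 0.03] op 0.548 ff 53.1 q6 -1.58
t 65.23 tcp [654.6  69.2  88.3] A 87.93 tilt [-0.03 -0.  ] F [ 0.2 -0.2 -3.4] T [-0.04  0.02 -0.03] op 0.549 ff 53.1 q6 -1.58
t 65.48 tcp [654.7  69.2  85.5] A 87.93 tilt [-0.01 -0.  ] F [-0.3  0.3 -3. ] T [-0.06  0.01  0.  ] op 0.545 ff 53.1 q6 -1.58
t 65.73 tcp [654.7  69.2  84.1] A 87.93 tilt [-0. -0.] F [ 0.2  0.3 -2.5] T [-0.05 -0.03  0.03] op 0.543 ff 53.1 q6 -1.58
```

```bash
python3 -m handwheel '[0,0,-0.008,0,0,0,0,0,0,0,0,0,0,0,0,0,0,0]' >/dev/null; python3 st.py
python3 -m handwheel '[0,0,-0.006,0,0,0,0,0,0,0,0,0,0,0,0,0,0,0]' >/dev/null; python3 st.py
```

```text
t 65.98 tcp [655.1  69.2  83.3] A 87.93 tilt [ 0.05 -0.  ] F [ 0.1  0.9 -1.3] T [-0.03  0.08  0.02] op 0.552 ff 53.3 q6 -1.58
t 66.23 tcp [655.3  69.2  83.3] A 87.93 tilt [ 0.07 -0.01] F [-1.5 -0.7  4.3] T [-0.08  0.36 -0.09] op 0.547 ff 53.7 q6 -1.58
```

Release, retreat, and check everything.

```bash
python3 -m handwheel '[0,0,0.004,0,0,0,0,0,0,0,0,0,0,0,0,0,0,0]' 0.65 >/dev/null
python3 -m handwheel '[0,0,0.06,0,0,0,0,0,0.15,0,0,0,0,0,0.25,0,0,0,0,0,0.25,0,0,0,0,0,0.25,0,0,0]' >/dev/null
python3 -m handwheel '[0,0,0.1,0,0,0,0,0,0,0,0,0,0,0,0,0,0,0]' >/dev/null; python3 rk.py
python3 - <<'E'
from fit import *
v=cam("side"); save(v,"s10"); P=cloud(v); print("wheel fin"); clusters(P,.15,.165,amin=10,xr=(.4,.53),yr=(-.05,.1)); print("rack2"); clusters(P,.046,.054,amin=50,xr=(.38,.62),yr=(.28,.54)); print("beaker"); clusters(P,.07,.09,amin=10,xr=(.6,.72),yr=(.2,.33))
print("bystanders"); clusters(P,.06,.1,amin=50,xr=(.28,.74),yr=(-.5,-.2))
E
```

```text
t 67.15 tcp [655.3  69.2 243.3] A 87.93 tilt [ 0.19 -0.01] F [ 0.3  0.1 -1. ] T [ 0.04  0.03 -0.02] op 0.653 ff 0.0 q6 -1.58
block
175 mean [ 0.584 -0.015  0.107] rect [585. -16.] [ 6. 28.] 85.7
114 mean [ 0.648 -0.018  0.107] rect [649. -18.] [21.  3.] 4.1
799 mean [0.619 0.016 0.109] rect [619.  15.] [14. 33.] 87.5
jars
3245 mean [ 0.582 -0.036  0.125] rect [583. -37.] [47. 47.] 42.7
2689 mean [ 0.65  -0.039  0.125] rect [650. -40.] [47. 47.] 86.7
2786 mean [0.653 0.07  0.125] rect [654.  70.] [47. 47.] 88.4
3354 mean [0.584 0.071 0.125] rect [584.  71.] [47. 47.] 21.3
rim
13043 mean [0.605 0.019 0.085] rect [618.  15.] [256. 190.] 88.0
wheel fin
76 mean [0.465 0.016 0.157] rect [467.  18.] [51. 15.] 85.5
rack2
645 mean [0.489 0.389 0.05 ] rect [493. 399.] [140. 205.] 3.0
beaker
114 mean [0.66  0.263 0.079] rect [661. 263.] [60. 52.] 45.5
bystanders
314 mean [ 0.624 -0.466  0.082] rect [ 636. -466.] [49. 72.] 32.2
637 mean [ 0.321 -0.431  0.072] rect [ 327. -428.] [67. 70.] 44.0
317 mean [ 0.672 -0.272  0.072] rect [ 677. -270.] [63. 67.] 46.5
```

View pics/s10.png

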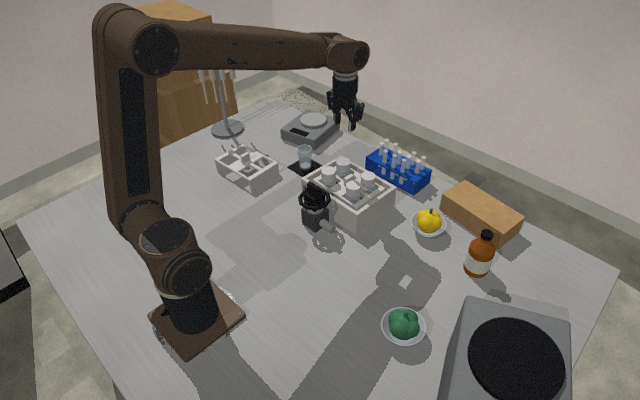

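The view shows four jars in the rack in the bath (345,185), the wheel on the valve (315,195), the beaker on the mat (305,155), and the lower rack, bowls and bottle unmoved. I hand in.

```bash
python3 -c "
from plant import ctrl
print(ctrl.sign_off())"
```

```text
the job is handed in; nothing more can be done
None
```

I've handed the job in with everything done as asked, at 67 of the 210 s. One slip on the way: a jar caught the rack's edge going in (about 60 N at the wrist) and pushed the rack 10 mm, so I re-centred the rack and refitted that jar. The drain wheel is fitted and closed, the beaker stands on the mat, the rack is centred in the bath with all four jars upright on the bath's floor, and the lower rack and bystanders measured where they were.

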